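# Change the filter heads, pump the manifold and set the magnifier over the gauge

## Task

Get the filtration manifold ready for its leak check: unlock the used black-gripped filter head from its port (twist it anticlockwise and lift it out) and put it in the orange tray, and put every new head that stands on the worktop into the port of its own colour, pushed fully home and twisted clockwise to the stop so that it is locked. Then press the hand pump's lever down to its stop and let it come back up; also swing the magnifier so that its lens is centred over the gauge, and let go. Leave the flask, the bottle and the beaker behind the rail alone.

Things in the scene. Friction and masses are not known exactly. Their poses are not given: they have to be found in the camera images.
- head_red: Loose filter head, red grip, may be absent. Origin: centre of underside, z up. Flange 58 mm across, 13 to 19 mm above the origin; wing grip on it, 52 mm along x, 14 mm thick (y), up to 53 mm. Below the flange a steel 30 mm spigot with two lugs at its foot along +x and -x (10 mm wide, 5 mm high, tips 21 mm from axis). Starts upright on the worktop. 70 g, bottom-heavy. Same after half a turn.
- head_yellow: Loose filter head, yellow grip, may be absent. Origin: centre of underside, z up. Flange 58 mm across, 13 to 19 mm above the origin; wing grip on it, 52 mm along x, 14 mm thick (y), up to 53 mm. Below the flange a steel 30 mm spigot with two lugs at its foot along +x and -x (10 mm wide, 5 mm high, tips 21 mm from axis). Starts upright on the worktop. 70 g, bottom-heavy. Same after half a turn.
- head_blue: Loose filter head, blue grip, may be absent. Origin: centre of underside, z up. Flange 58 mm across, 13 to 19 mm above the origin; wing grip on it, 52 mm along x, 14 mm thick (y), up to 53 mm. Below the flange a steel 30 mm spigot with two lugs at its foot along +x and -x (10 mm wide, 5 mm high, tips 21 mm from axis). Starts upright on the worktop. 70 g, bottom-heavy. Same after half a turn.
- head_green: Loose filter head, green grip, may be absent. Origin: centre of underside, z up. Flange 58 mm across, 13 to 19 mm above the origin; wing grip on it, 52 mm along x, 14 mm thick (y), up to 53 mm. Below the flange a steel 30 mm spigot with two lugs at its foot along +x and -x (10 mm wide, 5 mm high, tips 21 mm from axis). Starts upright on the worktop. 70 g, bottom-heavy. Same after half a turn.
- port_red: Fixed grey octagonal bayonet port with a red band, 64 mm across, 23 mm high, on the rail (order varies). Origin: centre of underside, 20 mm above the worktop; z up. Round bore 34 mm with two lug slots along +x and -x (14 mm wide, out to 23 mm from the axis, white marks) in a lip 17 to 23 mm above the origin. Thin black marks: where the grip's ends point when locked.
- port_yellow: Fixed grey octagonal bayonet port with a yellow band, 64 mm across, 23 mm high, on the rail (order varies). Origin: centre of underside, 20 mm above the worktop; z up. Round bore 34 mm with two lug slots along +x and -x (14 mm wide, out to 23 mm from the axis, white marks) in a lip 17 to 23 mm above the origin. Thin black marks: where the grip's ends point when locked.
- port_blue: Fixed grey octagonal bayonet port with a blue band, 64 mm across, 23 mm high, on the rail (order varies). Origin: centre of underside, 20 mm above the worktop; z up. Round bore 34 mm with two lug slots along +x and -x (14 mm wide, out to 23 mm from the axis, white marks) in a lip 17 to 23 mm above the origin. Thin black marks: where the grip's ends point when locked.
- port_green: Fixed grey octagonal bayonet port with a green band, 64 mm across, 23 mm high, on the rail (order varies). Origin: centre of underside, 20 mm above the worktop; z up. Round bore 34 mm with two lug slots along +x and -x (14 mm wide, out to 23 mm from the axis, white marks) in a lip 17 to 23 mm above the origin. Thin black marks: where the grip's ends point when locked.
- used_head: Used filter head with a black grip, otherwise the same in shape, size and axes as the coloured ones (grip 52 mm along x, 14 mm thick, 19 to 53 mm above the origin). It starts locked in the red-banded port, about 73 degrees clockwise from the slots: turn it anticlockwise till its x lies along the port's x (there it meets a stop), then lift it out.
- tray: Fixed orange open tray, 110 x 110 x 25 mm, walls and floor 4 mm thick. Origin: centre of its underside; z up.
- manifold: Fixed aluminium rail, 90 x 370 (y) x 20 mm, under the four ports; origin: centre of underside. How ports lock: a head enters with its x along the port's x, either way round, until its flange rests on the lip (head origin 10 mm above port origin); then it turns clockwise from above 75 degrees to a hard stop, not the other way. 2 mm clearance, no spring; friction holds it.
- pump_stand: Fixed grey base plate, 190 x 250 x 14 mm, that carries the hand pump with its lever (on its +y side) and the gauge with the magnifier (on its -y side). Origin: centre of its underside; x points away from the robot at yaw 0.
- pump_lever (a joint): Sprung pump lever, rad: 0 = up (rest), 0.6 = down at its stop. Hinge 50 mm along x, 75 along y, 75 up from the stand's origin, axis along the stand's y; pad 125 mm from it towards the stand's -x, 20 degrees above level at rest, 14 below at the stop. About 3.5 N at the pad to start, 8 N at the stop; springs back when let go.
- lever_pad (a point): Middle of the top face of the black pad (40 x 34 mm) at the free end of the pump lever; about 125 mm above the worktop at rest, 52 mm at the stop.
- magnifier (a joint): Swing of the magnifier arm about its upright pillar, rad, range -0.6 to 1.6: 0 = lens centred over the gauge; grows as the arm swings anticlockwise seen from above (out to the stand's -y side). Friction (0.12 N m) holds it wherever it is left.
- magnifier_hinge (a point): Pillar axis of the magnifier arm, at the arm's height (122 mm above the worktop).
- lens (a point): Centre of the clear lens (round dark frame 67 mm across, 8 mm thick, top 126 mm above the worktop), 110 mm from the pillar axis.
- magnifier_knob (a point): Top of the upright black knob (14 mm diameter, standing 32 mm above the lens frame; the knob's top is 158 mm above the worktop) on the far side of the lens, 150 mm from the pillar axis; take it from above.
- gauge (a point): Centre of the white face of the round gauge (52 mm across) on the pump stand, 50 mm above the worktop; it lies 110 mm from the pillar axis.
- flask: Small conical flask with pink medium, 60 mm across, 107 mm high, standing behind the rail. Origin: centre of its underside. To be left alone.
- stain: Small bottle with red cap and purple stain, 46 mm across, 105 mm high, standing behind the rail. Origin: centre of its underside. To be left alone.
- beaker: Small empty beaker, 53 mm across, 68 mm high, standing behind the rail. Origin: centre of its underside. To be left alone.

How it is judged:
On the way, in this order (a step that is already met when the one before it is completed fails the run):
1. the used head lies in the tray, let go, and every new filter head present is pushed home and twisted locked in the port of its colour (z of head_red in the frame of port_red between 0.007 and 0.0135 m and horizontal distance between head_red and port_red below 0.005 m and angle between the x axis of head_red and the x axis of port_red, either way round above 1.1 rad and angle between each of head_red, head_yellow, head_blue, head_green's own z axis and vertical below 0.12 rad and z of head_yellow in the frame of port_yellow between 0.007 and 0.0135 m and horizontal distance between head_yellow and port_yellow below 0.005 m and angle between the x axis of head_yellow and the x axis of port_yellow, either way round above 1.1 rad and z of head_blue in the frame of port_blue between 0.007 and 0.0135 m and horizontal distance between head_blue and port_blue below 0.005 m and angle between the x axis of head_blue and the x axis of port_blue, either way round above 1.1 rad and z of head_green in the frame of port_green between 0.007 and 0.0135 m and horizontal distance between head_green and port_green below 0.005 m and angle between the x axis of head_green and the x axis of port_green, either way round above 1.1 rad and x of used_head in the frame of tray between -0.05 and 0.05 m and y of used_head in the frame of tray between -0.05 and 0.05 m and z of used_head in the frame of tray below 0.045 m and contact force between used_head and the fingers below 0.05 N), for 0.2 s.
2. then the pump lever is pressed to its stop (value of joint pump_lever above 0.53 rad), for 0.05 s.
3. and comes back up (value of joint pump_lever below 0.08 rad), for 0.2 s.
At the end, for the whole second after the job is handed in: Each new head is in its colour's port: origin 7 to 13.5 mm above the port's, within 5 mm of its axis, upright within 0.12 rad, turned over 1.1 rad from the slots. Used head in the tray, at rest. Lever back up (under 0.08 rad). Lens at rest within 12 mm of the gauge centre, seen from above (z of head_red in the frame of port_red between 0.007 and 0.0135 m and horizontal distance between head_red and port_red below 0.005 m and angle between the x axis of head_red and the x axis of port_red, either way round above 1.1 rad and angle between each of head_red, head_yellow, head_blue, head_green's own z axis and vertical below 0.12 rad and z of head_yellow in the frame of port_yellow between 0.007 and 0.0135 m and horizontal distance between head_yellow and port_yellow below 0.005 m and angle between the x axis of head_yellow and the x axis of port_yellow, either way round above 1.1 rad and z of head_blue in the frame of port_blue between 0.007 and 0.0135 m and horizontal distance between head_blue and port_blue below 0.005 m and angle between the x axis of head_blue and the x axis of port_blue, either way round above 1.1 rad and z of head_green in the frame of port_green between 0.007 and 0.0135 m and horizontal distance between head_green and port_green below 0.005 m and angle between the x axis of head_green and the x axis of port_green, either way round above 1.1 rad and x of used_head in the frame of tray between -0.05 and 0.05 m and y of used_head in the frame of tray between -0.05 and 0.05 m and z of used_head in the frame of tray below 0.045 m and linear speed of used_head below 0.05 m/s and value of joint pump_lever below 0.08 rad and horizontal distance between lens and gauge below 0.012 m and velocity of joint magnifier between -0.05 and 0.05 rad/s); the robot touches nothing.
It fails at once if the flask, bottle or beaker behind the rail is pushed more than 30 mm or knocked over (distance of any of flask, stain, beaker from where it was at the start of the episode above 0.03 m or angle between any of flask, stain, beaker's own z axis and vertical above 0.5 rad).
Of head_red, head_yellow, head_blue, head_green only 3 to 4 are there at a start; the rules pass over those that are not, and their reading is None.
At some moment in a run one of head_red, head_yellow, head_blue, head_green may be knocked a few centimetres aside while the robot is not near it.
Once in a run the grip may slacken for a moment while it holds something.
It also fails if it takes over 210 s, if anything falls off the work surface, if the arm or the gripper's body presses on something with over 40 N, if the wrist force passes 120 N, or if a joint passes its speed limit or range.

## Robot

A 6-joint arm with a two-finger parallel gripper is mounted at the origin on a cart in front of the work surface, level with it; the furniture and walls round the work are solid. World frame = base frame: x ahead of the robot, y to its left, z up, the work surface at z = 0. Lengths are in m, angles in rad, forces in N, time in s.
With the tool pointing down it reaches from about 0.2 to 0.875 m from the base axis. Payload 3.4 kg.
Tool frame: the origin (TCP) lies at the very end of the fingers, on their centre line; the grasp point (between the pads) lies 19 mm behind it; z points along the fingers, y is the line along which they close (so a half turn about z gives the same grasp; the last joint's range is limited). The gripper opens to 94 mm and grips with 3 to 60 N. Pads are 16 mm wide; open, the fingers measure 119 mm over their backs; the gripper's body (75 mm by 177 mm) begins 78 mm behind the grasp point.
Start: joints at [1.071, 0.276, 1.505, -0, 1.361, -0.121], TCP at [0.213, 0.534, 0.171] pointing down, gripper open.
Joint ranges: [-2.89, 2.89], [-0.75, 2.08], [0.22, 2.7], [-1.18, 4.32], [0.11, 2.71], [-2.7, 2.7]. Speed limits (rad/s): [2.57, 2.57, 3.14, 3.14, 3.14, 3.14].

## Interface

Orientations are given as a 3x3 rotation matrix whose columns are the frame's x, y, z axes.
In Python, from rig import bot gives the robot as it stands.
- The arm moves only by the tool arm_command, never from a script. Its argument "motion" is one flat list of numbers, 7 for each row, row after row: the gripper's target within -1 to 1 (shut at 1, half-way at 0, fully open at -1), then the shift along the tool's x, y, z in mm, then the turn, a rotation vector about the tool's x, y, z in degrees. A call has 1 to 20 rows; each row shifts and turns the commanded pose from where the row before left it, along the tool's axes as they then stand; what a row does not reach is not made up. A row lasts 1/12 s, in which the tool goes at most 41.7 mm and 7.16 degrees, less where a joint would pass 70% of its speed; a pose out of reach is approached as far as the arm can. A call with a gripper value outside its range is refused whole. The fingers move at their own pace and stop on an object; the grip force is fixed at half the most. Time passes only in rows, so rows that do not move let the fingers close. It gives the time, the measured TCP pose, the force, the opening and the grip force at its end, in the units of the state.
- bot.sense(): the state, without advancing time (a new reading comes with each control period).
- bot.capture(name): name is "scene" or "side" or "wrist"; returns (picture, depth): 480x640x3 uint8, blue, green, red; 480x640 float32, m along the optical axis (not along the pixel's ray), 0 where there is no reading.
- bot.camera_model(name): a dict with "camera_matrix" (3x3 intrinsics, pixels), "eye" and "rotation" of the camera in the world; the wrist camera has in their place "T_tool_cam" (4x4, takes a point from camera to tool coordinates, whose origin is the TCP and whose axes are the flange's). Camera axes: x right, y down, z forward; pixel columns grow to the right and rows downward; lengths in m; the calibration is good to about 2 mm. A picture is of the moment at which its call begins: read the wrist's pose just before it. camera_model takes no time and is no camera call.
- bot.job_done(): hands the job in; it is judged then, once.
The state is a dict: "time": time; "qpos": joint angles; "qd": joint speeds; "joint_torque": joint torques, N m; "position": TCP position; "eef_rot": TCP orientation; "ft_force": force on the tool from outside, world axes, zero at the start; "ft_torque": the same for the moment, N m; "opening": finger opening in m; "grasp_force": force on a finger pad.
Only numpy, scipy, OpenCV 4.12 (cv2) and the standard library are available. Lean on these libraries where they do the work, as an engineer would, in place of code of your own. Each camera call takes 0.05 s, during which the arm holds its last target. There are 200 camera calls.

## Working session

There is one attempt and no reset: what is moved stays moved. The work goes in short steps, Python scripts to look and compute and a tool call to move; the robot and the scene stay as the last step left them, time stands still between calls to the robot, and variables do not carry over. Pictures are saved under pics/ and viewed, at most 14 in all, crops included, and the job is handed in when it is done.

Besides the shell and the picture viewer there is one more tool, called after "Emit:" as a command line: name --argument value ..., lists and objects as JSON in quotes. arm_command: Moves the arm, as the interface text tells. Its arguments: {"type":"object","properties":{"motion":{"type":"array"}},"required":["motion"]}

```bash
ls; mkdir -p pics
python3 - <<'E'
from rig import bot
import cv2
s=bot.sense();print(s)
for n in("scene","side"):
    im,d=bot.capture(n);cv2.imwrite(f"pics/{n}0.png",im);import numpy as np;np.save(f"pics/{n}0.npy",d)
    print(n,bot.camera_model(n))
print(bot.camera_model("wrist"))
E
```

```text
pics
{'time': 0.0, 'qpos': array([ 1.07100648e+00,  2.76572963e-01,  1.50609044e+00, -2.35859752e-05,
        1.36071911e+00, -1.21003554e-01]), 'qd': array([ 0.00229317,  0.00101545, -0.00258652,  0.00017775,  0.00075609,
        0.00068476]), 'joint_torque': array([-3.01657110e-04, -4.04573750e+01, -2.37224936e+01,  7.01640872e-02,
        3.43153230e-02, -1.38096070e-04]), 'position': array([0.2123455 , 0.53368189, 0.16993439]), 'eef_rot': array([[-9.29115887e-01,  3.69787732e-01, -8.37525813e-04],
       [ 3.69788630e-01,  9.29114561e-01, -1.58198004e-03],
       [ 1.93160618e-04, -1.77955031e-03, -9.99998398e-01]]), 'ft_force': array([ 0.37362568, -0.33234744, -0.30384609]), 'ft_torque': array([0.01365134, 0.03345477, 0.03640811]), 'grasp_force': 0.0, 'opening': 0.0941821294396713}
scene {'camera_matrix': array([[435.60752538,   0.        , 318.99332924],
       [  0.        , 435.60752538, 233.69053237],
       [  0.        ,   0.        ,   1.        ]]), 'eye': array([-0.06163756, -0.39619639,  0.78747286]), 'rotation': array([[ 0.54410359, -0.55513329,  0.62910915],
       [
[... 309 characters left out ...]
0.82098553]), 'rotation': array([[ 0.9124141 , -0.26527286,  0.31165817],
       [-0.40880119, -0.6270892 ,  0.66305409],
       [ 0.01954722, -0.73238613, -0.68060889]])}
{'camera_matrix': array([[427.88318508,   0.        , 313.07824078],
       [  0.        , 427.88318508, 246.75825995],
       [  0.        ,   0.        ,   1.        ]]), 'T_tool_cam': array([[ 2.22179473e-04, -9.66248055e-01, -2.57613366e-01,
         7.48519456e-02],
       [ 9.99999858e-01,  8.97326920e-05,  5.25886540e-04,
        -8.04878967e-04],
       [-4.85020506e-04, -2.57613446e-01,  9.66247938e-01,
        -2.13993264e-01],
       [ 0.00000000e+00,  0.00000000e+00,  0.00000000e+00,
         1.00000000e+00]])}
```

View pics/scene0.png

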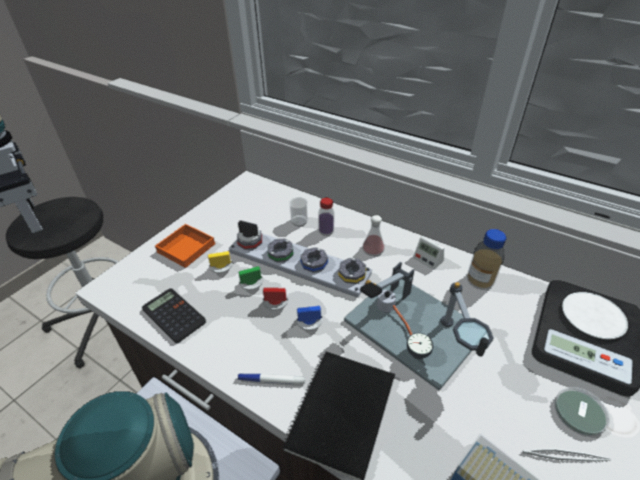

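View pics/side0.png

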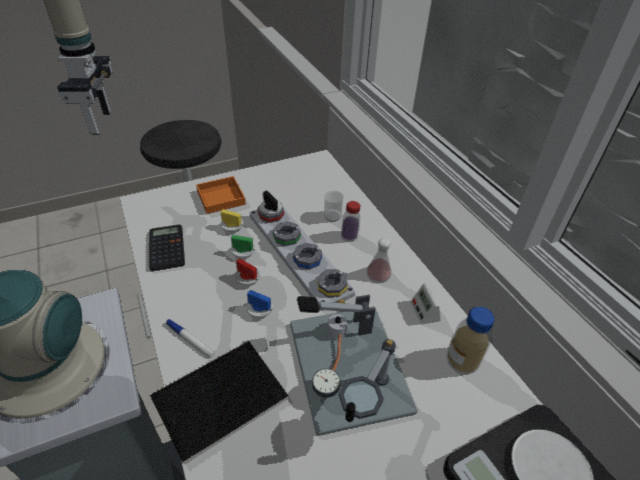

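The pictures show all four new heads: in the scene view, yellow (219,260), green (250,275), red (275,295) and blue (309,314). The ports run red+used (250,238), green (281,249), blue (314,259), yellow (352,271). The pad is at (372,290), the gauge at (419,344), the lens at (473,334), the knob at (483,347) and the tray at (186,245).

```bash
cat > h.py <<'E'
from rig import bot
import cv2, numpy as np
def cam(n,s=None):
    m=bot.camera_model(n);K=m["camera_matrix"]
    if n!="wrist": return K,m["rotation"],m["eye"]
    s=s or bot.sense();T=m["T_tool_cam"]
    return K,s["eef_rot"]@T[:3,:3],s["eef_rot"]@T[:3,3]+s["position"]
def shot(n,save=None):
    c=cam(n);im,d=bot.capture(n)
    if save: cv2.imwrite(f"pics/{save}.png",im); np.savez(f"pics/{save}.npz",d=d,K=c[0],R=c[1],e=c[2])
    return im,d,c
def cloud(d,c):
    K,R,e=c;v,u=np.indices(d.shape)
    P=np.stack([(u-K[0,2])/K[0,0]*d,(v-K[1,2])/K[1,1]*d,d],-1)@R.T+e
    P[d<=0]=np.nan;return P
def ray(c,u,v):
    K,R,e=c;r=R@np.array([(u-K[0,2])/K[0,0],(v-K[1,2])/K[1,1],1]);return e,r/np.linalg.norm(r)
def atz(c,u,v,z):
    e,r=ray(c,u,v);return e+r*(z-e[2])/r[2]
def proj(c,p):
    K,R,e=c;q=K@(R.T@(np.asarray(p,float)-e));return q[:2]/q[2]
def tri(*rs):
    A=sum(np.eye(3)-np.outer(r,r) for e,r in rs);b=sum((np.eye(3)-np.outer(r,r))@e for e,r in rs);return np.linalg.solve(A,b)
def mask(im,name):
    h=cv2.cvtColor(im,cv2.COLOR_BGR2HSV).astype(int);H,S,V=h[...,0],h[...,1],h[...,2];k=(S>150)&(V>60)
    return k&{"red":(H<6)|(H>174),"yellow":(H>20)&(H<35),"green":(H>45)&(H<85),"blue":(H>105)&(H<130),"orange":(H>=6)&(H<18)}[name]
E
python3 - <<'E'
from h import *
np.set_printoptions(precision=4,suppress=True)
for n,pts in (("scene",dict(yellow=(219,260),green=(250,275),red=(275,295),blue=(309,314),pblack=(249,229),pg=(281,249),pb=(314,259),py=(352,271),pad=(372,290),gauge=(419,344),lens=(473,334),knob=(483,344),pillar=(456,288),tray=(186,247))),("side",dict(yellow=(231,220),green=(242,244),red=(247,271),blue=(259,302),pblack=(270,202),pg=(287,232),pb=(307,256),py=(332,282),pad=(307,304),gauge=(326,382),lens=(360,396),knob=(350,407),pillar=(390,346),tray=(220,197)))):
    im=cv2.imread(f"pics/{n}0.png");d=np.load(f"pics/{n}0.npy");P=cloud(d,cam(n))
    for k,(u,v) in pts.items(): print(n,k,P[v,u])
    for k in("red","yellow","green","blue","orange"):
        m=mask(im,k)&(P[...,0]<0.8)&(P[...,2]<.3);q=P[m];print(n,k,m.sum(),np.nanmedian(q,0),np.nanmax(q,0)-np.nanmin(q,0))
E
```

```text
scene yellow [0.4465 0.244  0.0372]
scene green [0.4451 0.1428 0.0408]
scene red [0.4268 0.0543 0.041 ]
scene blue [ 0.4229 -0.041   0.0408]
scene pblack [0.551  0.23   0.0689]
scene pg [0.5695 0.1454 0.0258]
scene pb [0.583  0.0523 0.0266]
scene py [ 0.5972 -0.049   0.0265]
scene pad [ 0.4849 -0.1555  0.1274]
scene gauge [ 0.4717 -0.2733  0.0495]
scene lens [ 0.4918 -0.36    0.1224]
scene knob [ 0.455  -0.3827  0.1532]
scene pillar [ 0.5769 -0.2962  0.1298]
scene tray [0.4601 0.3839 0.0023]
scene red 302 [0.4348 0.0601 0.0487] [0.3317 0.8068 0.0937]
scene yellow 258 [0.4492 0.2429 0.0374] [0.1602 0.3468 0.035 ]
scene green 56 [0.4457 0.1473 0.0514] [0.0377 0.0281 0.0093]
scene blue 681 [ 0.4414 -0.0541  0.0518] [0.5363 0.6707 0.1427]
scene orange 1364 [0.4608 0.3889 0.0044] [0.1114 0.115  0.0281]
side yellow [0.4496 0.2425 0.0318]
side green [0.4468 0.1405 0.0379]
side red [0.4297 0.0491 0.0405]
side blue [ 0.4255 -0.0448  0.0386]
side pblack [0.5509 0.2262 0.0711]
side pg [0.5652 0.1479 0.0287]
side pb [0.5786 0.0532 0.0262]
side py [ 0.597  -0.0457  0.0276]
side pad [ 0.4873 -0.1562  0.1276]
side gauge [ 0.4733 -0.2767  0.0491]
side lens [ 0.4919 -0.3593  0.1238]
side knob [ 0.4592 -0.3832  0.1551]
side pillar [ 0.5817 -0.3     0.13  ]
side tray [0.4564 0.3804 0.0047]
side red 424 [0.4368 0.0651 0.0473] [0.3297 0.3916 0.092 ]
side yellow 237 [0.4518 0.239  0.0344] [0.1857 0.4179 0.056 ]
side green 67 [0.4506 0.1374 0.044 ] [0.1378 0.048  0.033 ]
side blue 910 [ 0.7376 -0.3024  0.1304] [0.542  0.3935 0.1432]
side orange 1165 [0.4598 0.3906 0.0049] [0.4545 0.5961 0.0302]
```

Emit:
arm_command --motion '[-1, 0, 0, -10, 0, 0, -5.4, -1, 0, 0, -10, 0, 0, -5.4, -1, 0, 0, -10, 0, 0, -5.4, -1, 0, 0, -10, 0, 0, -5.5, -1, -20, -33, -5, 0, 0, 0, -1, -20, -33, -5, 0, 0, 0, -1, -20, -33, -5, 0, 0, 0, -1, -20, -33, -5, 0, 0, 0, -1, -20, -33, -5, 0, 0, 0, -1, -20, -33, -5, 0, 0, 0, -1, -20, -33, -5, 0, 0, 0, -1, -20, -33, -5, 0, 0, 0, -1, -20, -33, -5, 0, 0, 0, -1, -20, -33, -5, 0, 0, 0, -1, -20, -33, -5, 0, 0, 0, -1, -20, -33, -5, 0, 0, 0, -1, -10, -38, 0, 0, 0, 0, -1, 0, 0, 0, 0, 0, 0, -1, 0, 0, 0, 0, 0, 0]'

```text
time: 1.68
position: [0.4629, 0.0984, 0.2702]
eef_rot: [[-1.0, 0.005, -0.001], [0.005, 1.0, 0.0], [0.001, 0.0, -1.0]]
ft_force: [-0.9, 0.7, -0.1]
opening: 0.094
grasp_force: 0.0
```

Run:
```python
from h import *
s=bot.sense();print(s["position"],s["eef_rot"],s["qd"])
shot("wrist","w1")
```

```text
[0.46286618 0.09844413 0.27021842] [[-9.99988088e-01  4.70285732e-03 -1.30667000e-03]
 [ 4.70259241e-03  9.99988922e-01  2.05737456e-04]
 [ 1.30762307e-03  1.99590269e-04 -9.99999125e-01]] [ 0.05752892 -0.01092866  0.00829203  0.0213289   0.00539081  0.0061531 ]
```

View pics/w1.png

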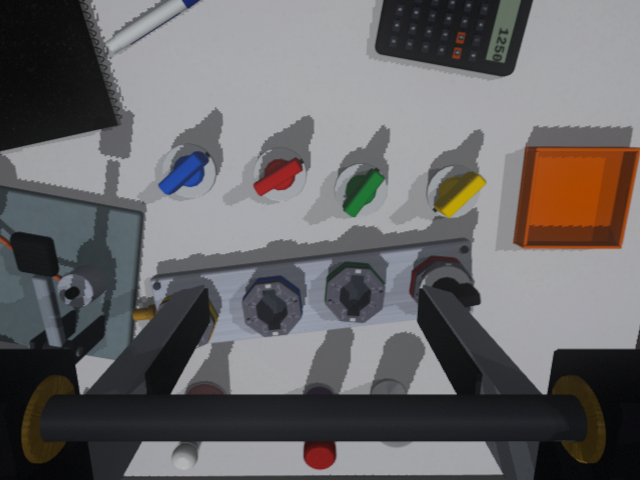

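The view shows the heads blue (184,173), red (278,177), green (363,191) and yellow (460,194), the green port bore at (354,295) and the blue port bore at (272,307). I'll get a closer view.

Emit:
arm_command --motion '[-1, -35, 0, 15, 0, 0, 0, -1, -35, 0, 15, 0, 0, 0, -1, -35, 0, 20, 0, 0, 0, -1, -25, 0, 20, 0, 0, 0, -1, 0, 0, 0, 0, 0, 0, -1, 0, 0, 0, 0, 0, 0, -1, 0, 0, 0, 0, 0, 0]'

```text
time: 2.32
position: [0.5915, 0.1018, 0.2009]
eef_rot: [[-1.0, -0.002, -0.001], [-0.002, 1.0, 0.0], [0.001, 0.0, -1.0]]
ft_force: [0.3, -0.1, 1.4]
opening: 0.0942
grasp_force: 0.0
```

```bash
cat >> h.py <<'E'
def ortho(im,c,z,x0,x1,y0,y1,ppm):
    "top view of plane z: columns = y from y0 (left) to y1, rows = x from x0 (top) to x1"
    W,H=int((y1-y0)*ppm),int((x1-x0)*ppm)
    w=np.float32([[x0,y0],[x0,y1],[x1,y1],[x1,y0]]);src=np.float32([proj(c,[a,b,z]) for a,b in w])
    M=cv2.getPerspectiveTransform(src,np.float32([[0,0],[W,0],[W,H],[0,H]]))
    return cv2.warpPerspective(im,M,(W,H),flags=cv2.INTER_CUBIC)
E
python3 - <<'E'
from h import *
im,d,c=shot("wrist","w2");print(bot.sense()["position"],bot.sense()["qd"])
P=cloud(d,c)
o=ortho(im,c,.043,.52,.64,-.1,.28,2100)
cv2.imwrite("pics/o2.png",o);print(o.shape)
np.set_printoptions(precision=4,suppress=True)
for k in("red","yellow","green","blue"):
    m=mask(im,k)&(P[...,2]>.047)&(P[...,2]<.06)&(P[...,0]<.5);q=P[m];(r)=cv2.minAreaRect((q[:,:2]*1000).astype(np.float32))
    print(k,m.sum(),r,np.median(q[:,2]))
cv2.imwrite("pics/w2b.png",cv2.resize(im[:330],(800,412)))
E
```

```text
[0.59164978 0.10159898 0.20174681] [-0.00780151 -0.01903614 -0.00097121 -0.00196878 -0.00391844 -0.00161265]
(252, 798, 3)
red 1285 ((431.1784973144531, 61.302024841308594), (14.489873886108398, 50.73368835449219), 30.89044952392578) 0.05263133239600437
yellow 1295 ((450.7186279296875, 249.351318359375), (14.285807609558105, 50.659278869628906), 45.27284622192383) 0.0527404513069078
green 1185 ((448.7605895996094, 148.93125915527344), (13.59459400177002, 50.370426177978516), 53.46856689453125) 0.05276447352316249
blue 1110 ((428.3192443847656, -37.012428283691406), (14.208776473999023, 48.03588104248047), 39.676979064941406) 0.05243236892615466
```

View pics/o2.png

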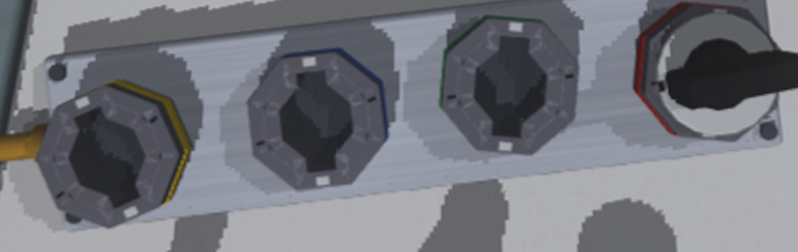

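View pics/w2b.png

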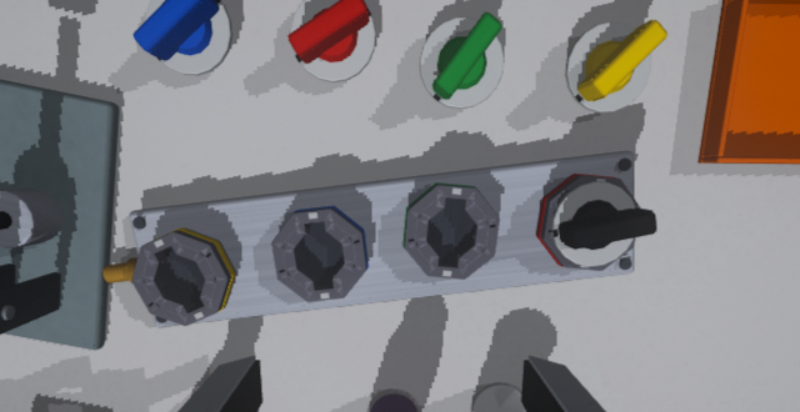

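The white marks are, in ortho (col,row): yellow port (82,102)/(130,211), blue (309,61)/(322,181), green (516,27)/(506,147). The used head is in the red port at about (720,75). Next I'll turn the wrist 90° for a second view that exposes any camera bias.

Emit:
arm_command --motion '[-1, 15, -25, 0, 0, 0, 0, -1, 15, -25, 0, 0, 0, 0, -1, 0, 0, 0, 0, 0, 6.9, -1, 0, 0, 0, 0, 0, 6.9, -1, 0, 0, 0, 0, 0, 6.9, -1, 0, 0, 0, 0, 0, 6.9, -1, 0, 0, 0, 0, 0, 6.9, -1, 0, 0, 0, 0, 0, 6.9, -1, 0, 0, 0, 0, 0, 6.9, -1, 0, 0, 0, 0, 0, 6.9, -1, 0, 0, 0, 0, 0, 6.9, -1, 0, 0, 0, 0, 0, 6.9, -1, 0, 0, 0, 0, 0, 7, -1, 0, 0, 0, 0, 0, 7, -1, 0, 0, 0, 0, 0, 7, -1, 0, 0, 0, 0, 0, 0, -1, 0, 0, 0, 0, 0, 0, -1, 0, 0, 0, 0, 0, 0]'

```text
time: 3.87
position: [0.5623, 0.0506, 0.2019]
eef_rot: [[-0.003, 1.0, 0.002], [1.0, 0.003, 0.0], [0.0, 0.002, -1.0]]
ft_force: [-0.3, -0.7, -0.4]
opening: 0.0941
grasp_force: 0.0
```

Run:
```python
from h import *
im,d,c=shot("wrist","w3");print(bot.sense()["position"],bot.sense()["eef_rot"][0])
np.set_printoptions(precision=4,suppress=True)
o=ortho(im,c,.043,.52,.64,0.0,.28,2100);cv2.imwrite("pics/o3.png",o)
for f in("w2","w3"):
    z=np.load(f"pics/{f}.npz");c=(z["K"],z["R"],z["e"]);P=cloud(z["d"],c);im=cv2.imread(f"pics/{f}.png")
    print("z table",np.nanmedian(P[(P[...,2]<.01)][:,2]))
    for n,x,y in(("y",.5945,-.0495),("b",.5776,.0502),("g",.5614,.1433),("r",.547,.24)):
        for lo,hi,rad in((.039,.0465,.036),(.0465,.053,.034)):
            m=(abs(P[...,2]-(lo+hi)/2)<(hi-lo)/2)&(np.hypot(P[...,0]-x,P[...,1]-y)<rad);q=P[m]
            if len(q)<100: continue
            h=cv2.convexHull((q[:,:2]*1000).astype(np.float32));M=cv2.moments(h)
            print(f,n,lo,len(q),M["m10"]/M["m00"],M["m01"]/M["m00"],"A",M["m00"],"z",np.median(q[:,2]))
    for k in("red","yellow","green","blue"):
        m=mask(im,k)&(P[...,2]>.047)&(P[...,2]<.06)&(P[...,0]<.5);q=P[m]
        if len(q)>300: print(f,k,len(q),cv2.minAreaRect((q[:,:2]*1000).astype(np.float32)))
```

```text
[0.56236724 0.05051513 0.20160332] [-0.00234112  0.99999641  0.00130001]
z table 4.857131445779039e-05
w2 y 0.039 2980 594.1368745987179 -48.46430244958127 A 3388.6735414353025 z 0.04282120637999995
w2 b 0.039 2948 577.0918343511732 50.89330510400352 A 3362.7753383402014 z 0.04290030523707583
w2 g 0.039 3024 560.6101704895447 143.20880839784522 A 3357.5442193928175 z 0.04296880624708252
w2 r 0.039 726 551.6171589854745 239.60702277641155 A 3066.779636457097 z 0.04299010523126723
w2 r 0.0465 1916 553.5642041326523 239.51348880610826 A 2470.9478065609 z 0.049083902390840844
w2 red 1285 ((431.1784973144531, 61.302024841308594), (14.489873886108398, 50.73368835449219), 30.89044952392578)
w2 yellow 1295 ((450.7186279296875, 249.351318359375), (14.285807609558105, 50.659278869628906), 45.27284622192383)
w2 green 1185 ((448.7605895996094, 148.93125915527344), (13.59459400177002, 50.370426177978516), 53.46856689453125)
w2 blue 1110 ((428.3192443847656, -37.012428283691406), (14.208776473999023, 48.03588104248047), 39.676979064941406)
z table -2.3233026763103126e-05
w3 y 0.039 2446 594.9662788582524 -48.534379396081995 A 3380.5692007782345 z 0.04281582184331856
w3 b 0.039 2858 577.8342540119355 50.743793536340405 A 3358.165261841903 z 0.0429017276310697
w3 g 0.039 3406 561.3792849933245 143.08732769137956 A 3357.3176364649553 z 0.04298181238011034
w3 r 0.039 476 552.9997644531005 217.76927072604641 A 706.0277151814662 z 0.04293403577132035
w3 r 0.0465 578 554.3254115393444 218.51871222618405 A 418.6631564567797 z 0.04889283453526716
w3 red 1009 ((431.86474609375, 61.550716400146484), (14.387682914733887, 50.75065994262695), 30.943321228027344)
w3 green 1094 ((449.1419372558594, 148.89649963378906), (13.896347999572754, 51.136234283447266), 52.58070755004883)
w3 blue 322 ((417.8244934082031, -23.23150062561035), (13.88170337677002, 19.30413818359375), 40.64738464355469)
```

View pics/o3.png

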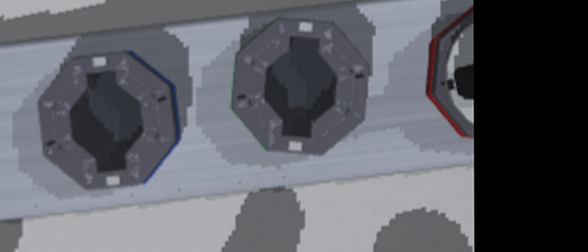

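Emit:
arm_command --motion '[-1, 35, -2, 8, 0, 0, 0, -1, 35, -2, 8, 0, 0, 0, -1, 35, -2, 7, 0, 0, 0, -1, 35, -2, 7, 0, 0, 0, -1, 0, 0, 0, 0, 0, 0, -1, 0, 0, 0, 0, 0, 0, -1, 0, 0, 0, 0, 0, 0]'

```text
time: 4.5
position: [0.5546, 0.1899, 0.1709]
eef_rot: [[-0.001, 1.0, 0.0], [1.0, 0.001, -0.001], [-0.001, 0.0, -1.0]]
ft_force: [-0.6, -0.4, -0.4]
opening: 0.094
grasp_force: 0.0
```

Run:
```python
from h import *
im,d,c=shot("wrist","w4");print(bot.sense()["position"],bot.sense()["eef_rot"][0])
np.set_printoptions(precision=4,suppress=True)
o=ortho(im,c,.043,.50,.61,0.18,.30,4500);cv2.imwrite("pics/o4.png",o)
P=cloud(d,c)
def rect(m):
    q=P[m];r=cv2.minAreaRect((q[:,:2]*1000).astype(np.float32));b=cv2.boxPoints(r);e=[b[1]-b[0],b[2]-b[1]];e=max(e,key=np.linalg.norm)
    return r[0],r[1],np.degrees(np.arctan2(e[1],e[0]))%180,np.median(q[:,2])
near=np.hypot(P[...,0]-.554,P[...,1]-.239)<.04
print("top",rect(near&(abs(P[...,2]-.083)<.003)))
q=P[near&(abs(P[...,2]-.049)<.0025)];(cc,r)=cv2.minEnclosingCircle((q[:,:2]*1000).astype(np.float32));print("flange",cc,r,len(q))
q=P[near&(abs(P[...,2]-.043)<.0025)];(cc,r)=cv2.minEnclosingCircle((q[:,:2]*1000).astype(np.float32));print("lip",cc,r,len(q))
for f in ("w2","w3"):
    z=np.load(f"pics/{f}.npz");P=cloud(z["d"],(z["K"],z["R"],z["e"]));im=cv2.imread(f"pics/{f}.png")
    for k in("red","yellow","green","blue"):
        m=mask(im,k)&(abs(P[...,2]-.053)<.003)&(P[...,0]<.5)
        if m.sum()>700:print(f,k,rect(m))
```

```text
[0.55487196 0.18934659 0.1710997 ] [-8.77909658e-05  9.99999837e-01  5.64804660e-04]
top ((554.7902221679688, 240.07037353515625), (14.031919479370117, 51.76530456542969), np.float32(101.99997), np.float64(0.08269443346729455))
flange (554.8035278320312, 240.11758422851562) 28.943288803100586 2425
lip (554.816162109375, 240.19068908691406) 34.23161315917969 1077
w2 red ((431.2625732421875, 61.3538818359375), (14.103020668029785, 50.73563003540039), np.float32(120.66402), np.float64(0.05272425883805143))
w2 yellow ((450.73626708984375, 249.4944305419922), (14.122696876525879, 50.4826774597168), np.float32(135.17952), np.float64(0.05281818520476467))
w2 green ((448.68157958984375, 148.88893127441406), (13.57379150390625, 50.321922302246094), np.float32(143.74434), np.float64(0.052773302749300144))
w2 blue ((428.83941650390625, -37.75969314575195), (14.03882122039795, 45.71856689453125), np.float32(129.90204), np.float64(0.05257155725812515))
w3 red ((431.8288269042969, 61.52880859375), (14.289217948913574, 50.758914947509766), np.float32(120.794266), np.float64(0.05265373668163048))
w3 green ((449.1236877441406, 148.9306640625), (13.811372756958008, 51.05337905883789), np.float32(142.71838), np.float64(0.05274742107318142))
```

View pics/o4.png

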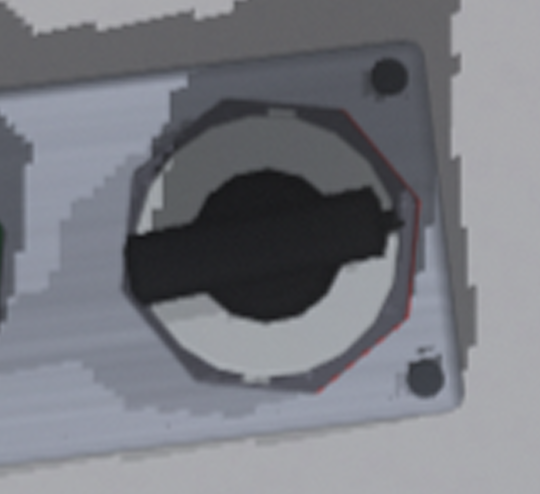

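The red port's white marks at (281,112) and (258,379) give a slot yaw of -5°. The used grip lies at 102°, centred at (554.4, 239.8) mm.

Emit:
arm_command --motion '[0.2, 25, 0, 0, 0, 0, -6, 0.2, 25, -3, 0, 0, 0, -6, 0.2, 0, 0, 30, 0, 0, 0, 0.2, 0, 0, 30, 0, 0, 0, 0.2, 0, 0, 30, 0, 0, 0, 0.2, 0, 0, 10, 0, 0, 0, 0.2, 0, 0, 0, 0, 0, 0, 0.2, 0, 0, 0, 0, 0, 0, 0.2, 0, 0, 0, 0, 0, 0]'

```text
time: 5.3
position: [0.551, 0.2396, 0.0728]
eef_rot: [[-0.207, 0.978, 0.004], [0.978, 0.207, 0.001], [0.0, 0.004, -1.0]]
ft_force: [-0.1, 0.2, 0.1]
opening: 0.039
grasp_force: 0.0
```

Emit:
arm_command --motion '[0.2, -0.5, 3.4, 0, 0, 0, 0, 0.2, 0, 0, 10, 0, 0, 0, 0.2, 0, 0, 10, 0, 0, 0, 0.2, 0, 0, 0, 0, 0, 0, 1, 0, 0, 0, 0, 0, 0, 1, 0, 0, 0, 0, 0, 0, 1, 0, 0, 0, 0, 0, 0, 1, 0, 0, 0, 0, 0, 0, 1, 0, 0, 0, 0, 0, 0, 1, 0, 0, 0, 0, 0, 0]'

```text
time: 6.13
position: [0.5526, 0.2401, 0.051]
eef_rot: [[-0.208, 0.978, 0.0], [0.978, 0.208, 0.0], [0.0, 0.0, -1.0]]
ft_force: [-0.0, -0.1, 0.1]
opening: 0.0019
grasp_force: 0.0
```

Run:
```python
from h import *
s=bot.sense();print(s["opening"],s["grasp_force"],s["position"],s["ft_force"])
im,d,c=shot("wrist","w5");a,_,_=shot("side")
a=cv2.resize(a[150:290,200:340],(480,480));cv2.imwrite("pics/v5.png",np.hstack([cv2.resize(im,(320,480))*0+cv2.resize(im[:, 160:480],(320,480)),a]))
```

```text
0.0019371675285867725 0.0 [0.55260183 0.24011014 0.05099011] [-0.02902219 -0.09474108  0.14197953]
```

View pics/v5.png

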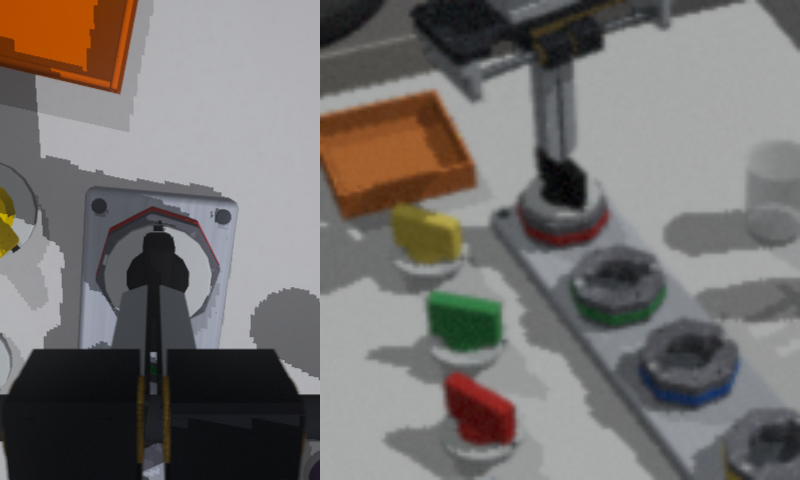

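Run:
```python
from h import *
s=bot.sense();k=480/140
for z in(0,-.03,-.06):
    p=proj(cam("side"),s["position"]+[0,0,-z]);print(z,(p-[200,150])*k+[320,0])
z=np.load("pics/w5.npz");c=(z["K"],z["R"],z["e"]);P=cloud(z["d"],c)
for r in range(230,360,10): print(r,np.round(P[r,[290,305,311,313,316,320,335],2],3), np.round(P[r,313,:2],3))
```

```text
0 [556.98348244 188.11425311]
-0.03 [555.06266037 156.4950744 ]
-0.06 [553.07540184 123.78226669]
230 [0.043 0.049 0.049 0.05  0.048 0.05  0.048] [0.547 0.265]
240 [0.048 0.061 0.069 0.07  0.07  0.068 0.049] [0.547 0.265]
250 [0.05  0.08  0.083 0.082 0.081 0.082 0.079] [0.547 0.263]
260 [0.049 0.081 0.083 0.084 0.083 0.083 0.053] [0.548 0.26 ]
270 [0.051 0.082 0.082 0.084 0.083 0.083 0.054] [0.549 0.255]
280 [0.053 0.082 0.083 0.083 0.083 0.083 0.055] [0.55 0.25]
290 [0.093 0.093 0.087 0.083 0.089 0.093 0.092] [0.551 0.245]
300 [0.105 0.105 0.1   0.082 0.1   0.104 0.104] [0.552 0.24 ]
310 [0.113 0.113 0.11  0.084 0.11  0.114 0.114] [0.553 0.236]
320 [0.123 0.122 0.12  0.082 0.121 0.119 0.123] [0.554 0.23 ]
330 [0.131 0.131 0.122 0.083 0.123 0.128 0.132] [0.555 0.226]
340 [0.138 0.138 0.123 0.083 0.124 0.136 0.137] [0.556 0.221]
350 [0.189 0.145 0.124 0.083 0.124 0.142 0.189] [0.557 0.216]
```

Run:
```python
from h import *
m=bot.camera_model("wrist");T=np.linalg.inv(m["T_tool_cam"]);K=m["camera_matrix"]
def pt(x,y,z):
    q=T@[x,y,z,1];q=K@q[:3];return np.round(q[:2]/q[2])
for z in(0,-.02,-.04): print(z,pt(0,.047,z),pt(.008,.047,z),pt(0,-.047,z),pt(.008,-.047,z),pt(.008,0.007,z))
z=np.load("pics/w2.npz");d=z["d"];P=cloud(d,(z["K"],z["R"],z["e"]));
print(np.round(P[280:330:6,412:440:4,2],3));print(np.round(P[280:330:6,420:440:6,:2],3).tolist())
```

```text
0 [403. 278.] [404. 264.] [225. 278.] [224. 264.] [327. 264.]
-0.02 [411. 292.] [412. 276.] [217. 292.] [216. 276.] [329. 276.]
-0.04 [421. 308.] [423. 291.] [207. 308.] [205. 291.] [330. 291.]
[[ 0.001 -0.    -0.     0.    -0.    -0.    -0.   ]
 [ 0.    -0.001 -0.     0.237  0.237  0.    -0.001]
 [ 0.001  0.001  0.238  0.241  0.245  0.245  0.245]
 [ 0.001 -0.     0.239  0.246  0.247  0.251  0.252]
 [-0.    -0.     0.24   0.245  0.252  0.254  0.257]
 [ 0.013 -0.     0.24   0.246  0.252  0.258  0.261]
 [ 0.032  0.026  0.241  0.247  0.252  0.258  0.263]
 [ 0.046  0.043  0.241  0.246  0.253  0.258  0.264]
 [ 0.057  0.057  0.057  0.248  0.253  0.259  0.264]]
[[[0.662, 0.211], [0.662, 0.217], [0.662, 0.224], [0.662, 0.229]], [[0.668, 0.212], [0.582, 0.151], [0.668, 0.224], [0.668, 0.23]], [[0.584, 0.148], [0.583, 0.15], [0.582, 0.152], [0.581, 0.154]], [[0.586, 0.148], [nan, nan], [0.582, 0.15], [0.581, 0.152]], [[0.589, 0.148], [0.586, 0.148], [0.583, 0.149], [0.582, 0.15]], [[0.592, 0.148], [0.588, 0.148], [0.584, 0.148], [0.583, 0.15]], [[0.594, 0.148], [0.59, 0.148], [0.587, 0.148], [0.583, 0.148]], [[0.597, 0.148], [0.593, 0.148], [0.589, 0.148], [0.585, 0.148]], [[0.688, 0.199], [0.595, 0.148], [0.591, 0.148], [0.587, 0.148]]]
```

The pictures show that the visible fingertips end about 35 mm behind the reported TCP: 0.237 m against 0.202 m in w2, and the tips sit just above the grip here. I'll use that measured offset and go 33 mm lower, watching the force.

Emit:
arm_command --motion '[0.2, 0, 0, 0, 0, 0, 0, 0.2, -0.7, 1.7, 0, 0, 0, 0, 0.2, 0, 0, 0, 0, 0, 0, 0.2, 0, 0, 0, 0, 0, 0, 0.2, 0, 0, 6, 0, 0, 0, 0.2, 0, 0, 6, 0, 0, 0, 0.2, 0, 0, 6, 0, 0, 0, 0.2, 0, 0, 0, 0, 0, 0]'

```text
time: 6.9
position: [0.5529, 0.2392, 0.0309]
eef_rot: [[-0.208, 0.978, -0.003], [0.978, 0.208, -0.001], [-0.0, -0.003, -1.0]]
ft_force: [-0.5, -0.8, 0.1]
opening: 0.0372
grasp_force: 0.0
```

Emit:
arm_command --motion '[0.2, 0, 0, 5, 0, 0, 0, 0.2, 0, 0, 5, 0, 0, 0, 0.2, 0, 0, 4, 0, 0, 0, 0.2, 0, 0, 0, 0, 0, 0, 0.2, 0, 0, 0, 0, 0, 0]'

```text
time: 7.32
position: [0.5541, 0.2396, 0.0184]
eef_rot: [[-0.208, 0.978, -0.001], [0.978, 0.208, -0.0], [0.0, -0.001, -1.0]]
ft_force: [0.5, -0.5, 0.3]
opening: 0.0375
grasp_force: 0.0
```

Now close.

Emit:
arm_command --motion '[1, 0, 0, 0, 0, 0, 0, 1, 0, 0, 0, 0, 0, 0, 1, 0, 0, 0, 0, 0, 0, 1, 0, 0, 0, 0, 0, 0, 1, 0, 0, 0, 0, 0, 0]'

```text
time: 7.73
position: [0.5546, 0.2398, 0.0191]
eef_rot: [[-0.208, 0.978, 0.001], [0.978, 0.208, 0.0], [0.0, 0.001, -1.0]]
ft_force: [0.1, 0.4, 0.6]
opening: 0.014
grasp_force: 30.0
```

Emit:
arm_command --motion '[1, 0, 0, 0, 0, 0, -6, 1, 0, 0, 0, 0, 0, -6, 1, 0, 0, 0, 0, 0, -6, 1, 0, 0, 0, 0, 0, -6, 1, 0, 0, 0, 0, 0, -6, 1, 0, 0, 0, 0, 0, -6, 1, 0, 0, 0, 0, 0, -6, 1, 0, 0, 0, 0, 0, -6, 1, 0, 0, 0, 0, 0, -6, 1, 0, 0, 0, 0, 0, -6, 1, 0, 0, 0, 0, 0, -6, 1, 0, 0, 0, 0, 0, -6, 1, 0, 0, 0, 0, 0, -1, 1, 0, 0, 0, 0, 0, 0, 1, 0, 0, 0, 0, 0, 0]'

```text
time: 8.98
position: [0.5544, 0.2398, 0.019]
eef_rot: [[-0.996, 0.089, 0.0], [0.089, 0.996, 0.0], [-0.0, 0.0, -1.0]]
ft_force: [-0.6, 0.2, 2.0]
opening: 0.0138
grasp_force: 30.0
```

Lift gently.

Emit:
arm_command --motion '[1, 0, 0, -4, 0, 0, 0, 1, 0, 0, -4, 0, 0, 0, 1, 0, 0, -4, 0, 0, 0, 1, 0, 0, -4, 0, 0, 0, 1, 0, 0, -8, 0, 0, 0, 1, 0, 0, -20, 0, 0, 0, 1, 0, 0, -30, 0, 0, 0, 1, 0, 0, 0, 0, 0, 0]'

```text
time: 9.65
position: [0.5582, 0.2409, 0.0987]
eef_rot: [[-0.996, 0.087, 0.01], [0.087, 0.996, 0.003], [-0.01, 0.004, -1.0]]
ft_force: [0.3, 0.8, -0.0]
opening: 0.0141
grasp_force: 30.0
```

Emit:
arm_command --motion '[1, 22, 28, 0, 0, 0, 0, 1, 22, 28, 0, 0, 0, 0, 1, 22, 28, 0, 0, 0, 0, 1, 22, 28, 0, 0, 0, 0, 1, 22, 28, 0, 0, 0, 0, 1, 0, 0, 20, 0, 0, 0, 1, 0, 0, 25, 0, 0, 0, 1, 0, 0, 25, 0, 0, 0, 1, 0, 0, 15, 0, 0, 0, 1, 0, 0, 8, 0, 0, 0, 1, 0, 0, 6, 0, 0, 0, 1, 0, 0, 0, 0, 0, 0, 1, 0, 0, 0, 0, 0, 0]'

```text
time: 10.73
position: [0.4577, 0.3891, -0.0055]
eef_rot: [[-0.996, 0.087, 0.001], [0.087, 0.996, 0.001], [-0.001, 0.001, -1.0]]
ft_force: [0.2, -0.0, -0.7]
opening: 0.014
grasp_force: 30.0
```

Emit:
arm_command --motion '[0.2, 0, 0, 0, 0, 0, 0, 0.2, 0, 0, 0, 0, 0, 0, 0.2, 0, 0, 0, 0, 0, 0, 0.2, 0, 0, 0, 0, 0, 0, 0.2, 0, 0, -20, 0, 0, 0, 0.2, 0, 0, -35, 0, 0, 0, 0.2, 0, 0, -40, 0, 0, 0, 0.2, 0, 0, -40, 0, 0, 0, 0.2, 0, 0, -40, 0, 0, 0, 0.2, -9, -38, 0, 0, 0, 0, 0.2, -9, -38, 0, 0, 0, 0, 0.2, -9, -38, 0, 0, 0, 0, 0.2, -9, -38, 0, 0, 0, 0, 0.2, -9, -38, 0, 0, 0, 0, 0.2, -9, -38, 0, 0, 0, 0, 0.2, -9, -38, 0, 0, 0, 0, 0.2, 0, 0, 0, 0, 0, 0, 0.2, 0, 0, 0, 0, 0, 0]'

```text
time: 12.23
position: [0.4967, 0.1166, 0.169]
eef_rot: [[-0.996, 0.092, 0.0], [0.092, 0.996, 0.0], [-0.0, 0.0, -1.0]]
ft_force: [0.1, 0.9, -0.4]
opening: 0.0374
grasp_force: 0.0
```

```bash
cat >> h.py <<'E'
def rect(q):
    r=cv2.minAreaRect((q[:,:2]*1000).astype(np.float32));b=cv2.boxPoints(r);e=max([b[1]-b[0],b[2]-b[1]],key=np.linalg.norm)
    return np.round(r[0],1),np.round(r[1],1),round(float(np.degrees(np.arctan2(e[1],e[0]))%180),1),np.round(np.median(q[:,2]),4),len(q)
def heads(im,P,R):
    "grips from the top faces, bias corrected by (bx,by)=(.3,.4) mm in tool axes"
    off=R@np.array([.3,.4,0])
    for k in("red","yellow","green","blue"):
        for nm,z in(("table",.053),("port",.083)):
            m=mask(im,k)&(abs(P[...,2]-z)<.004)&(P[...,0]<.62)
            m=cv2.morphologyEx(m.astype(np.uint8),cv2.MORPH_OPEN,np.ones((3,3)))>0
            if m.sum()>250:
                r=rect(P[m]);print(k,nm,np.round(r[0]-off[:2],1),*r[1:])
E
python3 - <<'E'
from h import *
im,d,c=shot("wrist","w6");s=bot.sense();print(s["position"],s["eef_rot"][0]);P=cloud(d,c);heads(im,P,s["eef_rot"])
a,_,_=shot("side","s6");print(a[180:215,200:245].mean())
m=(P[...,2]>.03)&(P[...,1]>.3)&(P[...,0]<.6)&(P[...,2]<.1);print("tray obj",m.sum(),np.nanmedian(P[m],0) if m.sum() else 0)
cv2.imwrite("pics/v6.png",np.hstack([im,np.vstack([cv2.resize(a[150:260,180:290],(160,160)),np.zeros((320,160,3),np.uint8)])]))
E
```

```text
[0.4964989  0.11806746 0.16894146] [-9.95993945e-01  8.94205312e-02  1.74520925e-04]
red table [430.7  61.5] [14.2 50.8] 121.1 0.0527 1189
yellow table [450.6 249.1] [13.9 51.4] 135.3 0.0527 1252
green table [448.7 149.1] [13.2 49.5] 142.9 0.0529 1059
blue table [426.9 -35.2] [13.3 50.9] 129.8 0.0526 1197
82.1468783068783
tray obj 185 [0.46933161 0.380512   0.03196455]
```

View pics/v6.png

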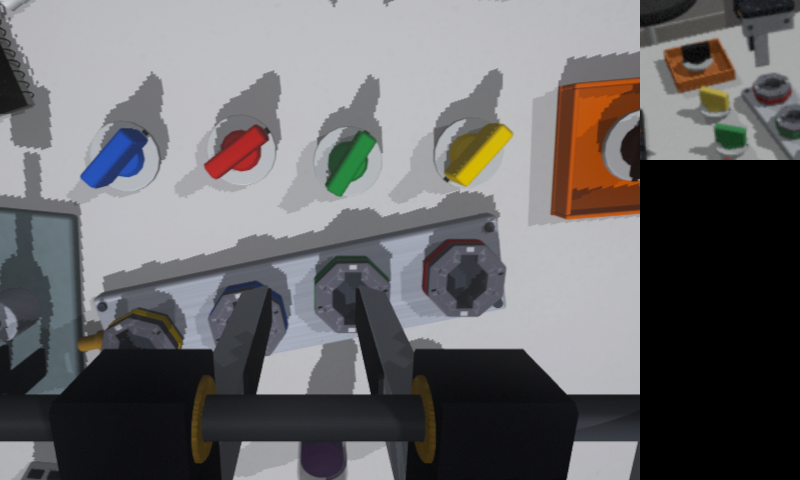

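The picture shows the used head standing in the tray at (620,147). The red port (464,278) is empty, and all four heads are where they were. I'll take the red head next.

Emit:
arm_command --motion '[0.2, 20, -21, 0, 0, 0, 0, 0.2, 20, -21, 0, 0, 0, 0, 0.2, 20.3, -20.4, 0, 0, 0, 0, 0.2, 0, 0, 0, 0, 0, 6, 0.2, 0, 0, 0, 0, 0, 6, 0.2, 0, 0, 0, 0, 0, 6, 0.2, 0, 0, 20, 0, 0, 6, 0.2, 0, 0, 20, 0, 0, 6, 0.2, 0, 0, 20, 0, 0, 6, 0.2, 0, 0, 25, 0, 0, 6, 0.2, 0, 0, 25, 0, 0, 6, 0.2, 0, 0, 20, 0, 0, 6, 0.2, 0, 0, 0, 0, 0, 0, 0.2, 0, 0, 0, 0, 0, 0, 0.2, 0, 0, 0, 0, 0, 0]'

```text
time: 13.58
position: [0.4319, 0.0623, 0.0397]
eef_rot: [[-0.518, 0.855, 0.002], [0.855, 0.518, 0.0], [-0.001, 0.002, -1.0]]
ft_force: [0.7, -0.3, 1.2]
opening: 0.0377
grasp_force: 0.0
```

Emit:
arm_command --motion '[0.2, -0.2, -1.2, 15, 0, 0, 0, 0.2, 0, 0, 15, 0, 0, 0, 0.2, 0, 0, 12, 0, 0, 0, 0.2, 0, 0, 10, 0, 0, 0, 0.2, 0, 0, 0, 0, 0, 0, 0.2, 0, 0, 0, 0, 0, 0, 1, 0, 0, 0, 0, 0, 0, 1, 0, 0, 0, 0, 0, 0, 1, 0, 0, 0, 0, 0, 0, 1, 0, 0, 0, 0, 0, 0, 1, 0, 0, 0, 0, 0, 0]'

```text
time: 14.5
position: [0.4306, 0.0606, -0.0127]
eef_rot: [[-0.515, 0.857, 0.001], [0.857, 0.515, 0.0], [-0.001, 0.001, -1.0]]
ft_force: [-1.1, 0.4, 2.1]
opening: 0.0139
grasp_force: 30.0
```

Emit:
arm_command --motion '[1, 0, 0, -20, 0, 0, 0, 1, 0, 0, -35, 0, 0, 0, 1, 0, 0, -35, 0, 0, 0, 1, 0, 0, -30, 0, 0, 0, 1, 15, 33, 0, 0, 0, 0, 1, 15, 33, 0, 0, 0, 0, 1, 15, 33, 0, 0, 0, 0, 1, 15, 33, 0, 0, 0, 0, 1, 15, 33, 0, 0, 0, 0, 1, 15, 33, 0, 0, 0, -6, 1, 0, 0, 0, 0, 0, -6, 1, 0, 0, 0, 0, 0, -6, 1, 0, 0, 0, 0, 0, -6, 1, 0, 0, 0, 0, 0, -6, 1, 0, 0, 0, 0, 0, -6, 1, 0, 0, 0, 0, 0, -6, 1, 0, 0, 0, 0, 0, -6, 1, 0, 0, 0, 0, 0, -6, 1, 0, 0, 0, 0, 0, 0]'

```text
time: 16.08
position: [0.553, 0.2395, 0.1064]
eef_rot: [[-0.996, 0.085, -0.001], [0.085, 0.996, -0.0], [0.001, -0.0, -1.0]]
ft_force: [0.2, 0.2, -0.7]
opening: 0.0138
grasp_force: 30.0
```

Emit:
arm_command --motion '[1, 0, 0, 0, 0, 0, 0, 1, 0, 0, 0, 0, 0, 0]'

```text
time: 16.25
position: [0.5532, 0.2396, 0.1066]
eef_rot: [[-0.996, 0.089, -0.0], [0.089, 0.996, -0.0], [0.0, -0.0, -1.0]]
ft_force: [0.2, 0.3, -0.5]
opening: 0.0137
grasp_force: 30.0
```

Emit:
arm_command --motion '[1, -1.5, 0.1, 25, 0, 0, 0, 1, 0, 0, 25, 0, 0, 0, 1, 0, 0, 20, 0, 0, 0, 1, 0, 0, 0, 0, 0, 0, 1, 0, 0, 0, 0, 0, 0, 1, 0, 0, 3, 0, 0, 0, 1, 0, 0, 3, 0, 0, 0, 1, 0, 0, 3, 0, 0, 0, 1, 0, 0, 0, 0, 0, 0]'

```text
time: 17.0
position: [0.5551, 0.2397, 0.0281]
eef_rot: [[-0.996, 0.087, 0.001], [0.087, 0.996, 0.0], [-0.001, 0.0, -1.0]]
ft_force: [-0.1, -0.4, -1.4]
opening: 0.0137
grasp_force: 30.0
```

Emit:
arm_command --motion '[1, 0, 0, 3, 0, 0, 0, 1, 0, 0, 3, 0, 0, 0, 1, 0, 0, 3, 0, 0, 0, 1, 0, 0, 2, 0, 0, 0, 1, 0, 0, 0, 0, 0, 0, 1, 0, 0, 0, 0, 0, 0]'

```text
time: 17.5
position: [0.5548, 0.2397, 0.0173]
eef_rot: [[-0.996, 0.087, 0.0], [0.087, 0.996, 0.0], [-0.0, 0.0, -1.0]]
ft_force: [-2.0, 0.3, 4.9]
opening: 0.0138
grasp_force: 30.0
```

Emit:
arm_command --motion '[1, 0, 0, 0, 0, 0, 6.3, 1, 0, 0, 0, 0, 0, 6.3, 1, 0, 0, 0, 0, 0, 6.3, 1, 0, 0, 0, 0, 0, 6.3, 1, 0, 0, 0, 0, 0, 6.3, 1, 0, 0, 0, 0, 0, 6.3, 1, 0, 0, 0, 0, 0, 6.3, 1, 0, 0, 0, 0, 0, 6.3, 1, 0, 0, 0, 0, 0, 6.3, 1, 0, 0, 0, 0, 0, 6.3, 1, 0, 0, 0, 0, 0, 6.3, 1, 0, 0, 0, 0, 0, 6.3, 1, 0, 0, 0, 0, 0, 0, 1, 0, 0, 0, 0, 0, 0]'

```text
time: 18.67
position: [0.5551, 0.2392, 0.0173]
eef_rot: [[-0.166, 0.986, 0.001], [0.986, 0.166, -0.001], [-0.001, 0.0, -1.0]]
ft_force: [-0.3, -2.1, 5.3]
opening: 0.0139
grasp_force: 30.0
```

Emit:
arm_command --motion '[0.2, 0, 0, 0, 0, 0, 0, 0.2, 0, 0, 0, 0, 0, 0, 0.2, 0, 0, 0, 0, 0, 0, 0.2, 0, 0, -10, 0, 0, 0, 0.2, 0, 0, -20, 0, 0, 0, 0.2, 0, 0, -40, 0, 0, 0, 0.2, 0, 0, -40, 0, 0, 0, 0.2, -18, -30, 0, 0, 0, 0, 0.2, -18, -30, 0, 0, 0, 0, 0.2, -18, -30, 0, 0, 0, 0, 0.2, -17.5, -30, 0, 0, 0, 0, 0.2, 0, 0, 10, 0, 0, -6.2, 0.2, 0, 0, 10, 0, 0, -6.2, 0.2, 0, 0, 10, 0, 0, -6.2, 0.2, 0, 0, 15, 0, 0, -6.2, 0.2, 0, 0, 15, 0, 0, -6.2, 0.2, 0, 0, 15, 0, 0, -6.2, 0.2, 0, 0, 10, 0, 0, -6.2, 0.2, 0, 0, 0, 0, 0, 0, 0.2, 0, 0, 0, 0, 0, 0]'

```text
time: 20.33
position: [0.4482, 0.1496, 0.042]
eef_rot: [[-0.795, 0.607, -0.0], [0.607, 0.795, 0.0], [0.0, -0.0, -1.0]]
ft_force: [-0.2, -1.0, 0.5]
opening: 0.0376
grasp_force: 0.0
```

Run:
```python
from h import *
im,d,c=shot("wrist","w7");s=bot.sense();print(s["position"],s["eef_rot"][0]);P=cloud(d,c);heads(im,P,s["eef_rot"])
a,d,c=shot("side","s7");P=cloud(d,c);heads(a,P,np.eye(3)*0)
```

```text
[0.44877428 0.14972592 0.04244872] [-0.79505545  0.60653589  0.00102457]
red table [543.  238.7] [11.2 27.2] 98.7 0.0542 1022
red port [554.4 238.3] [14.7 41.7] 99.7 0.0828 1890
yellow table [450.4 249. ] [14.1 51. ] 136.2 0.0528 3227
green table [448.3 148.8] [13.3 50.9] 142.2 0.0528 2408
blue table [433.3 -43.4] [14.1 29.8] 129.2 0.0526 1006
```

Emit:
arm_command --motion '[0.2, -0.4, -0.7, 15, 0, 0, 0, 0.2, 0, 0, 15, 0, 0, 0, 0.2, 0, 0, 15, 0, 0, 0, 0.2, 0, 0, 9.5, 0, 0, 0, 0.2, 0, 0, 0, 0, 0, 0, 0.2, 0, 0, 0, 0, 0, 0, 1, 0, 0, 0, 0, 0, 0, 1, 0, 0, 0, 0, 0, 0, 1, 0, 0, 0, 0, 0, 0, 1, 0, 0, 0, 0, 0, 0, 1, 0, 0, 0, 0, 0, 0]'

```text
time: 21.35
position: [0.4486, 0.1489, -0.0122]
eef_rot: [[-0.796, 0.605, 0.001], [0.605, 0.796, 0.0], [-0.001, 0.001, -1.0]]
ft_force: [-0.2, 0.6, 1.7]
opening: 0.0138
grasp_force: 30.0
```

Emit:
arm_command --motion '[1, 0, 0, -20, 0, 0, 0, 1, 0, 0, -30, 0, 0, 0, 1, 0, 0, -30, 0, 0, 0, 1, 0, 0, -30, 0, 0, 0, 1, -31, 21, 0, 0, 0, 0, 1, -31, 21, 0, 0, 0, 0, 1, -31, 21, 0, 0, 0, 0, 1, 0, 0, 0, 0, 0, -6.4, 1, 0, 0, 0, 0, 0, -6.4, 1, 0, 0, 0, 0, 0, -6.4, 1, 0, 0, 0, 0, 0, -6.5, 1, 0, 0, 0, 0, 0, -6.5, 1, 0, 0, 0, 0, 0, 0, 1, 0, 0, 0, 0, 0, 0, 1, 0, 0, 0, 0, 0, 0]'

```text
time: 22.6
position: [0.5601, 0.1427, 0.0972]
eef_rot: [[-0.996, 0.09, -0.0], [0.09, 0.996, 0.0], [0.0, 0.0, -1.0]]
ft_force: [-0.1, -0.1, -0.8]
opening: 0.0141
grasp_force: 30.0
```

Emit:
arm_command --motion '[1, -0.8, 0, 25, 0, 0, 0, 1, 0, 0, 25, 0, 0, 0, 1, 0, 0, 12, 0, 0, 0, 1, 0, 0, 0, 0, 0, 0, 1, 0, 0, 0, 0, 0, 0, 1, 0, 0, 3, 0, 0, 0, 1, 0, 0, 3, 0, 0, 0, 1, 0, 0, 3, 0, 0, 0, 1, 0, 0, 0, 0, 0, 0]'

```text
time: 23.35
position: [0.5611, 0.1426, 0.0263]
eef_rot: [[-0.996, 0.087, 0.0], [0.087, 0.996, 0.0], [-0.0, 0.0, -1.0]]
ft_force: [0.1, 0.2, -0.2]
opening: 0.014
grasp_force: 30.0
```

Emit:
arm_command --motion '[1, 0, 0, 3, 0, 0, 0, 1, 0, 0, 3, 0, 0, 0, 1, 0, 0, 2.5, 0, 0, 0, 1, 0, 0, 0, 0, 0, 0, 1, 0, 0, 0, 0, 0, 0]'

```text
time: 23.77
position: [0.5611, 0.1426, 0.0178]
eef_rot: [[-0.996, 0.087, 0.0], [0.087, 0.996, 0.0], [-0.0, 0.0, -1.0]]
ft_force: [-0.1, -0.2, -0.3]
opening: 0.0135
grasp_force: 30.0
```

Emit:
arm_command --motion '[1, 0, 0, 0.7, 0, 0, 0, 1, 0, 0, 0, 0, 0, 6.3, 1, 0, 0, 0, 0, 0, 6.3, 1, 0, 0, 0, 0, 0, 6.3, 1, 0, 0, 0, 0, 0, 6.3, 1, 0, 0, 0, 0, 0, 6.3, 1, 0, 0, 0, 0, 0, 6.3, 1, 0, 0, 0, 0, 0, 6.3, 1, 0, 0, 0, 0, 0, 6.3, 1, 0, 0, 0, 0, 0, 6.3, 1, 0, 0, 0, 0, 0, 6.3, 1, 0, 0, 0, 0, 0, 6.3, 1, 0, 0, 0, 0, 0, 6.3, 1, 0, 0, 0, 0, 0, 0, 1, 0, 0, 0, 0, 0, 0]'

```text
time: 25.02
position: [0.5616, 0.1422, 0.0177]
eef_rot: [[-0.167, 0.986, 0.001], [0.986, 0.167, -0.001], [-0.001, 0.001, -1.0]]
ft_force: [0.0, -1.8, 4.1]
opening: 0.0138
grasp_force: 30.0
```

Emit:
arm_command --motion '[0.2, 0, 0, 0, 0, 0, 0, 0.2, 0, 0, 0, 0, 0, 0, 0.2, 0, 0, 0, 0, 0, 0, 0.2, 0, 0, -10, 0, 0, 0, 0.2, 0, 0, -20, 0, 0, 0, 0.2, 0, 0, -40, 0, 0, 0, 0.2, 0, 0, -40, 0, 0, 0, 0.2, 31, -23, 0, 0, 0, 0, 0.2, 31, -23, 0, 0, 0, 0, 0.2, 31, -23, 0, 0, 0, 0, 0.2, 31, -23, 0, 0, 0, 0, 0.2, 0, 0, 15, 0, 0, -6, 0.2, 0, 0, 15, 0, 0, -6, 0.2, 0, 0, 15, 0, 0, -6, 0.2, 0, 0, 15, 0, 0, -6, 0.2, 0, 0, 15, 0, 0, -6, 0.2, 0, 0, 10, 0, 0, -6, 0.2, 0, 0, 0, 0, 0, 0, 0.2, 0, 0, 0, 0, 0, 0]'

```text
time: 26.6
position: [0.4499, 0.25, 0.0422]
eef_rot: [[-0.71, 0.704, -0.001], [0.704, 0.71, -0.0], [0.0, -0.0, -1.0]]
ft_force: [0.4, -0.1, 0.5]
opening: 0.0377
grasp_force: 0.0
```

Run:
```python
from h import *
im,d,c=shot("wrist","w8");s=bot.sense();print(s["position"],s["eef_rot"][0]);P=cloud(d,c);heads(im,P,s["eef_rot"])
```

```text
[0.45050477 0.25018424 0.04275213] [-0.71044193  0.70375536  0.00080808]
yellow table [450.1 249.9] [13.8 51.6] 135.8 0.0527 2581
```

Emit:
arm_command --motion '[0.2, 0, -0.4, 15, 0, 0, 0, 0.2, 0, 0, 15, 0, 0, 0, 0.2, 0, 0, 15, 0, 0, 0, 0.2, 0, 0, 10, 0, 0, 0, 0.2, 0, 0, 0, 0, 0, 0, 0.2, 0, 0, 0, 0, 0, 0, 1, 0, 0, 0, 0, 0, 0, 1, 0, 0, 0, 0, 0, 0, 1, 0, 0, 0, 0, 0, 0, 1, 0, 0, 0, 0, 0, 0, 1, 0, 0, 0, 0, 0, 0]'

```text
time: 27.57
position: [0.4502, 0.2499, -0.0125]
eef_rot: [[-0.712, 0.702, 0.001], [0.702, 0.712, 0.001], [-0.0, 0.001, -1.0]]
ft_force: [0.0, -0.5, 1.1]
opening: 0.0138
grasp_force: 30.0
```

Emit:
arm_command --motion '[1, 0, 0, -20, 0, 0, 0, 1, 0, 0, -35, 0, 0, 0, 1, 0, 0, -35, 0, 0, 0, 1, 0, 0, -35, 0, 0, 0, 1, -34.7, -12.4, 0, 0, 0, 0, 1, -34.7, -12.4, 0, 0, 0, 0, 1, -34.7, -12.4, 0, 0, 0, 0, 1, -34.7, -12.4, 0, 0, 0, 0, 1, -34.7, -12.4, 0, 0, 0, 0, 1, -34.7, -12.4, 0, 0, 0, 0, 1, -34.7, -12.4, 0, 0, 0, 0, 1, -34.7, -12.4, 0, 0, 0, 0, 1, -34.7, -12.4, 0, 0, 0, 0, 1, 0, 0, 0, 0, 0, -6.2, 1, 0, 0, 0, 0, 0, -6.2, 1, 0, 0, 0, 0, 0, -6.2, 1, 0, 0, 0, 0, 0, -6.2, 1, 0, 0, 0, 0, 0, -6.2, 1, 0, 0, 0, 0, 0, -6.2]'

```text
time: 29.15
position: [0.5933, -0.0491, 0.1117]
eef_rot: [[-0.992, 0.124, -0.001], [0.124, 0.992, 0.0], [0.001, 0.0, -1.0]]
ft_force: [-0.3, -0.1, -0.7]
opening: 0.0136
grasp_force: 30.0
```

Emit:
arm_command --motion '[1, 0, 0, 0, 0, 0, -6.2, 1, 0, 0, 0, 0, 0, -6.2, 1, 0, 0, 0, 0, 0, -6.2, 1, 0, 0, 0, 0, 0, -6.2, 1, 0, 0, 0, 0, 0, -6.4, 1, 0, 0, 0, 0, 0, 0, 1, 0, 0, 0, 0, 0, 0, 1, 0, 0, 0, 0, 0, 0]'

```text
time: 29.82
position: [0.5936, -0.0491, 0.1119]
eef_rot: [[-0.916, -0.401, -0.0], [-0.401, 0.916, 0.0], [0.0, 0.0, -1.0]]
ft_force: [-0.6, 0.8, -0.5]
opening: 0.0136
grasp_force: 30.0
```

Emit:
arm_command --motion '[1, -0.9, -0.2, 25, 0, 0, 0, 1, 0, 0, 25, 0, 0, 0, 1, 0, 0, 25, 0, 0, 0, 1, 0, 0, 0, 0, 0, 0, 1, 0, 0, 0, 0, 0, 0, 1, 0, 0, 3, 0, 0, 0, 1, 0, 0, 3, 0, 0, 0, 1, 0, 0, 3, 0, 0, 0, 1, 0, 0, 0, 0, 0, 0]'

```text
time: 30.57
position: [0.5949, -0.049, 0.0285]
eef_rot: [[-0.915, -0.403, 0.001], [-0.403, 0.915, -0.0], [-0.001, -0.0, -1.0]]
ft_force: [-0.1, -0.3, -1.1]
opening: 0.0136
grasp_force: 30.0
```

Emit:
arm_command --motion '[1, 0, 0, 3, 0, 0, 0, 1, 0, 0, 3, 0, 0, 0, 1, 0, 0, 3.7, 0, 0, 0, 1, 0, 0, 0, 0, 0, 0, 1, 0, 0, 0, 0, 0, 0]'

```text
time: 30.98
position: [0.5945, -0.0489, 0.0181]
eef_rot: [[-0.915, -0.403, -0.001], [-0.403, 0.915, 0.0], [0.0, 0.0, -1.0]]
ft_force: [0.3, 0.0, -0.5]
opening: 0.0135
grasp_force: 30.0
```

Emit:
arm_command --motion '[1, 0, 0, 1.3, 0, 0, 0, 1, 0, 0, 0, 0, 0, 6.3, 1, 0, 0, 0, 0, 0, 6.3, 1, 0, 0, 0, 0, 0, 6.3, 1, 0, 0, 0, 0, 0, 6.3, 1, 0, 0, 0, 0, 0, 6.3, 1, 0, 0, 0, 0, 0, 6.3, 1, 0, 0, 0, 0, 0, 6.3, 1, 0, 0, 0, 0, 0, 6.3, 1, 0, 0, 0, 0, 0, 6.3, 1, 0, 0, 0, 0, 0, 6.3, 1, 0, 0, 0, 0, 0, 6.3, 1, 0, 0, 0, 0, 0, 6.3, 1, 0, 0, 0, 0, 0, 0, 1, 0, 0, 0, 0, 0, 0]'

```text
time: 32.23
position: [0.5954, -0.0492, 0.0176]
eef_rot: [[-0.621, 0.784, 0.002], [0.784, 0.621, -0.001], [-0.001, 0.001, -1.0]]
ft_force: [0.7, -0.9, 1.0]
opening: 0.0138
grasp_force: 30.0
```

Emit:
arm_command --motion '[0.2, 0, 0, 0, 0, 0, 0, 0.2, 0, 0, 0, 0, 0, 0, 0.2, 0, 0, 0, 0, 0, 0, 0.2, 0, 0, -10, 0, 0, 0, 0.2, 0, 0, -20, 0, 0, 0, 0.2, 0, 0, -40, 0, 0, 0, 0.2, 0, 0, -40, 0, 0, 0, 0.2, 23, -24.6, 0, 0, 0, 0, 0.2, 23, -24.6, 0, 0, 0, 0, 0.2, 23, -24.6, 0, 0, 0, 0, 0.2, 23, -24.6, 0, 0, 0, 0, 0.2, 23, -24.6, 0, 0, 0, 0, 0.2, 0, 0, 30, 0, 0, -1.4, 0.2, 0, 0, 30, 0, 0, 0, 0.2, 0, 0, 0, 0, 0, 0, 0.2, 0, 0, 0, 0, 0, 0]'

```text
time: 33.57
position: [0.4259, -0.0344, 0.067]
eef_rot: [[-0.637, 0.77, -0.002], [0.77, 0.637, 0.001], [0.002, -0.001, -1.0]]
ft_force: [-0.0, 0.1, 0.4]
opening: 0.0377
grasp_force: 0.0
```

Run:
```python
from h import *
im,d,c=shot("wrist","w9");s=bot.sense();print(s["position"],s["eef_rot"][0]);P=cloud(d,c);heads(im,P,s["eef_rot"])
```

```text
[ 0.42754477 -0.03472963  0.06796589] [-6.37459112e-01  7.70483986e-01  5.55133834e-04]
blue table [426.3 -36.4] [13.5 51.5] 130.0 0.0527 2042
```

Emit:
arm_command --motion '[0.2, -0.5, -1.8, 25, 0, 0, 0, 0.2, 0, 0, 20, 0, 0, 0, 0.2, 0, 0, 20, 0, 0, 0, 0.2, 0, 0, 15, 0, 0, 0, 0.2, 0, 0, 0, 0, 0, 0, 0.2, 0, 0, 0, 0, 0, 0, 1, 0, 0, 0, 0, 0, 0, 1, 0, 0, 0, 0, 0, 0, 1, 0, 0, 0, 0, 0, 0, 1, 0, 0, 0, 0, 0, 0, 1, 0, 0, 0, 0, 0, 0]'

```text
time: 34.53
position: [0.4265, -0.0363, -0.0123]
eef_rot: [[-0.637, 0.771, 0.002], [0.771, 0.637, -0.0], [-0.001, 0.001, -1.0]]
ft_force: [0.4, -0.1, 3.7]
opening: 0.0139
grasp_force: 30.0
```

Emit:
arm_command --motion '[1, 0, 0, -20, 0, 0, 0, 1, 0, 0, -35, 0, 0, 0, 1, 0, 0, -35, 0, 0, 0, 1, 0, 0, -30, 0, 0, 0, 1, -5.8, 34.3, 0, 0, 0, 0, 1, -5.8, 34.3, 0, 0, 0, 0, 1, -5.8, 34.3, 0, 0, 0, 0, 1, -5.8, 34.3, 0, 0, 0, 0, 1, -5.8, 34.3, 0, 0, 0, 0, 1, 0, 0, 0, 0, 0, -6.3, 1, 0, 0, 0, 0, 0, -6.3, 1, 0, 0, 0, 0, 0, -6.3, 1, 0, 0, 0, 0, 0, -6.3, 1, 0, 0, 0, 0, 0, -6.3, 1, 0, 0, 0, 0, 0, -6.3, 1, 0, 0, 0, 0, 0, -6.3, 1, 0, 0, 0, 0, 0, -6.3, 1, 0, 0, 0, 0, 0, -6.3, 1, 0, 0, 0, 0, 0, 0, 1, 0, 0, 0, 0, 0, 0]'

```text
time: 36.2
position: [0.5761, 0.0508, 0.1069]
eef_rot: [[-0.994, -0.107, -0.001], [-0.107, 0.994, 0.0], [0.001, 0.0, -1.0]]
ft_force: [-0.9, -0.1, -0.4]
opening: 0.014
grasp_force: 30.0
```

Emit:
arm_command --motion '[1, -1.1, -0.3, 25, 0, 0, 0, 1, 0, 0, 25, 0, 0, 0, 1, 0, 0, 20, 0, 0, 0, 1, 0, 0, 0, 0, 0, 0, 1, 0, 0, 0, 0, 0, 0, 1, 0, 0, 3, 0, 0, 0, 1, 0, 0, 3, 0, 0, 0, 1, 0, 0, 3, 0, 0, 0, 1, 0, 0, 0, 0, 0, 0]'

```text
time: 36.95
position: [0.5777, 0.0506, 0.0283]
eef_rot: [[-0.994, -0.109, 0.001], [-0.109, 0.994, 0.0], [-0.001, -0.0, -1.0]]
ft_force: [-0.0, 0.1, -1.2]
opening: 0.0138
grasp_force: 30.0
```

Emit:
arm_command --motion '[1, 0, 0, 3, 0, 0, 0, 1, 0, 0, 3, 0, 0, 0, 1, 0, 0, 4, 0, 0, 0, 1, 0, 0, 1, 0, 0, 0, 1, 0, 0, 0, 0, 0, 0]'

```text
time: 37.37
position: [0.578, 0.0506, 0.0177]
eef_rot: [[-0.994, -0.11, 0.001], [-0.11, 0.994, 0.0], [-0.001, -0.0, -1.0]]
ft_force: [-1.1, -0.3, 3.7]
opening: 0.0137
grasp_force: 30.0
```

Emit:
arm_command --motion '[1, 0, 0, 0, 0, 0, 6.3, 1, 0, 0, 0, 0, 0, 6.3, 1, 0, 0, 0, 0, 0, 6.3, 1, 0, 0, 0, 0, 0, 6.3, 1, 0, 0, 0, 0, 0, 6.3, 1, 0, 0, 0, 0, 0, 6.3, 1, 0, 0, 0, 0, 0, 6.3, 1, 0, 0, 0, 0, 0, 6.3, 1, 0, 0, 0, 0, 0, 6.3, 1, 0, 0, 0, 0, 0, 6.3, 1, 0, 0, 0, 0, 0, 6.3, 1, 0, 0, 0, 0, 0, 6.3, 1, 0, 0, 0, 0, 0, 0, 1, 0, 0, 0, 0, 0, 0]'

```text
time: 38.53
position: [0.5782, 0.0501, 0.0177]
eef_rot: [[-0.357, 0.934, 0.001], [0.934, 0.357, -0.001], [-0.001, 0.001, -1.0]]
ft_force: [0.2, -1.2, 6.1]
opening: 0.0137
grasp_force: 30.0
```

Emit:
arm_command --motion '[0.2, 0, 0, 0, 0, 0, 0, 0.2, 0, 0, 0, 0, 0, 0, 0.2, 0, 0, 0, 0, 0, 0, 0.2, 0, 0, -10, 0, 0, 0, 0.2, 0, 0, -20, 0, 0, 0, 0.2, 0, 0, -40, 0, 0, 0, 0.2, 0, 0, -40, 0, 0, -6.9, 0.2, 0, 0, -40, 0, 0, -6.9, 0.2, 0, 0, -33, 0, 0, -6.9, 0.2, 0, 0, 0, 0, 0, -6.9, 0.2, 0, 0, 0, 0, 0, -6.9, 0.2, 0, 0, 0, 0, 0, -6.9, 0.2, 0, 0, 0, 0, 0, -6.9, 0.2, 0, 0, 0, 0, 0, -6.9, 0.2, 0, 0, 0, 0, 0, -6.9, 0.2, 0, 0, 0, 0, 0, -7, 0.2, -20, 22, 0, 0, 0, 0, 0.2, -20, 22, 0, 0, 0, 0, 0.2, 0, 0, 0, 0, 0, 0, 0.2, 0, 0, 0, 0, 0, 0]'

```text
time: 40.2
position: [0.618, 0.0954, 0.1999]
eef_rot: [[-1.0, 0.002, -0.001], [0.002, 1.0, 0.0], [0.001, 0.0, -1.0]]
ft_force: [-1.2, -0.4, -0.0]
opening: 0.0378
grasp_force: 0.0
```

Run:
```python
from h import *
im,d,c=shot("wrist","w10");s=bot.sense();print(s["position"],s["eef_rot"][0]);P=cloud(d,c);heads(im,P,s["eef_rot"])
for n,x,y in(("y",.5945,-.0489),("b",.5774,.0505),("g",.5609,.1428),("r",.5544,.2398)):
    near=np.hypot(P[...,0]-x,P[...,1]-y)<.031
    q=P[near&(abs(P[...,2]-.083)<.004)];t=P[near&(abs(P[...,2]-.049)<.003)]
    if len(q)>100: print(n,rect(q), "flange",np.median(t[:,2]),len(t))
a,d2,c2=shot("side","s10");P2=cloud(d2,c2)
m=(P2[...,2]>.03)&(P2[...,2]<.1)&(np.hypot(P2[...,0]-.46,P2[...,1]-.389)<.05);print("used",np.nanmedian(P2[m],0),m.sum(),np.nanmax(P2[m],0))
```

```text
[0.6173424  0.09466489 0.19998795] [-0.99999667  0.00237336 -0.0010102 ]
red table [554.5 235.9] [23.4 31.8] 176.8 0.0547 401
red port [555.  238.4] [14.2 50.6] 99.3 0.0827 1216
yellow table [596.9 -51.1] [32.5 25.7] 58.5 0.0544 346
yellow port [594.9 -49.4] [14.7 52. ] 128.9 0.0825 1170
green table [562.  141.9] [29.8 19.3] 7.2 0.0547 294
green port [561.5 141.3] [13.8 50.2] 100.2 0.0828 1151
blue table [577.2  50.2] [31.4 25.3] 24.2 0.0545 431
blue port [577.7  49.7] [14.  52.1] 111.4 0.0827 1162
y (array([594.6, -49. ]), array([14.7, 52. ]), 128.9, np.float64(0.0825), 1177) flange 0.04888693674256622 1951
b (array([577.6,  50.1]), array([14.5, 52.1]), 111.7, np.float64(0.0826), 1203) flange 0.04899367579195618 2039
g (array([560.9, 142.5]), array([14.3, 51.9]), 100.1, np.float64(0.0827), 1252) flange 0.04900269048558864 2079
r (array([554.4, 239. ]), array([14.5, 51.4]), 99.7, np.float64(0.0827), 1300) flange 0.049070120486019664 2169
used [0.45620754 0.38267031 0.04749607] 198 [0.4823339  0.39588436 0.05796885]
```

All four heads are locked: the grip yaws are 75° clockwise of the slots and the flanges sit at 0.049. Next is the pump stand.

Emit:
arm_command --motion '[0.2, 6, -38, -5, 0, 0, 0, 0.2, 6, -38, -5, 0, 0, 0, 0.2, 6, -38, -5, 0, 0, 0, 0.2, 6, -38, -5, 0, 0, 0, 0.2, 6, -38, -5, 0, 0, 0, 0.2, 6, -38, -5, 0, 0, 0, 0.2, 6, -38, -5, 0, 0, 0, 0.2, 6, -38, -5, 0, 0, 0, 0.2, 6, -38, -5, 0, 0, 0, 0.2, 0, 0, 0, 0, 0, 0, 0.2, 0, 0, 0, 0, 0, 0, 0.2, 0, 0, 0, 0, 0, 0]'

```text
time: 41.3
position: [0.5616, -0.2471, 0.2451]
eef_rot: [[-1.0, 0.005, -0.0], [0.005, 1.0, 0.001], [0.0, 0.001, -1.0]]
ft_force: [-0.0, -0.1, 0.3]
opening: 0.0376
grasp_force: 0.0
```

Run:
```python
from h import *
im,d,c=shot("wrist","w11");s=bot.sense();print(s["position"],s["eef_rot"][0])
for k in range(2):pass
```

```text
[ 0.56188891 -0.24641965  0.2451122 ] [-9.99993900e-01  3.48143712e-03 -2.81805896e-04]
```

View pics/w11.png

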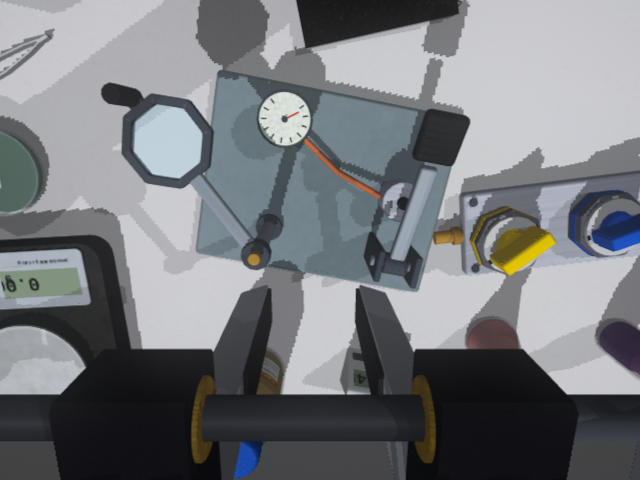

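It shows the gauge centre at (285,119), the lens at (167,140), the knob top near (110,92), the pillar at (256,255) and the lever pad at (443,135).

Run:
```python
from h import *
np.set_printoptions(precision=4,suppress=True)
z=np.load("pics/w11.npz");c=(z["K"],z["R"],z["e"]);P=cloud(z["d"],c);im=cv2.imread("pics/w11.png")
for n,u,v in(("gauge",285,119),("lens",167,140),("pillar",256,252),("pad",443,135),("knob",108,92),("knob2",116,94),("hingeL",400,262)):
    print(n,np.nanmedian(P[v-2:v+3,u-2:u+3].reshape(-1,3),0))
X,Y,Z=P[...,0],P[...,1],P[...,2]
g=cv2.cvtColor(im,cv2.COLOR_BGR2GRAY)
# lens frame ring
m=(abs(Z-.124)<.006)&(X<.53)&(Y<-.30)&(g<110); 
b=np.zeros(g.shape,bool);b[85:195,118:218]=1
q=P[m&b];print("frame",cv2.minEnclosingCircle((q[:,:2]*1000).astype(np.float32)),len(q),np.median(q[:,2]))
b[:]=0;b[70:115,95:145]=1;q=P[b&(Z>.148)];print("knob top",len(q),q.min(0),q.max(0),np.median(q,0))
b[:]=0;b[100:170,408:475]=1;q=P[b&(Z>.1)&(g<70)];print("pad",rect(q),q.min(0),q.max(0))
b[:]=0;b[85:155,250:320]=1;q=P[b&(abs(Z-.05)<.004)&(g>120)];print("gauge",cv2.minEnclosingCircle((q[:,:2]*1000).astype(np.float32)),np.median(q[:,2]))
b[:]=0;b[235:275,236:275]=1;q=P[b&(Z>.112)];print("pillar",cv2.minEnclosingCircle((q[:,:2]*1000).astype(np.float32)),q.max(0),len(q))
q=P[(abs(Z-.014)<.003)&(X<.7)&(Y<-.08)&(Y>-.42)];print("plate",rect(q))
```

```text
gauge [ 0.4743 -0.2727  0.0517]
lens [ 0.4914 -0.3584  0.1235]
pillar [ 0.5773 -0.2926  0.1338]
pad [ 0.4887 -0.1492  0.1258]
knob [ 0.4597 -0.3834  0.158 ]
knob2 [ 0.4611 -0.3782  0.1581]
hingeL [ 0.6016 -0.168   0.0833]
frame ((492.00921630859375, -351.31134033203125), 46.27553939819336) 2855 0.12572820290669695
knob top 461 [ 0.4532 -0.389   0.1481] [ 0.4671 -0.3747  0.1608] [ 0.4604 -0.38    0.1575]
pad (array([ 494.2, -151.1]), array([32.7, 45.6]), 168.6, np.float64(0.125), 2321) [ 0.4698 -0.169   0.1054] [ 0.5154 -0.1319  0.1315]
gauge ((473.92584228515625, -273.4651184082031), 23.804048538208008) 0.05027539344185458
pillar ((577.7074584960938, -297.8708190917969), 16.800350189208984) [ 0.5933 -0.2824  0.1399] 888
plate (array([ 496.9, -204.1]), array([294.4, 289.9]), 79.1, np.float64(0.0138), 36516)
```

Emit:
arm_command --motion '[1, 19, 24, 0, 0, 0, 0, 1, 19, 24, 0, 0, 0, 0, 1, 19, 24, 0, 0, 0, 0, 1, 19, 23.5, 0, 0, 0, 0, 1, 0, 0, 35, 0, 0, 0, 1, 0, 0, 35, 0, 0, 0, 1, 0, 0, 35, 0, 0, 0, 1, 0, 0, 35, 0, 0, 0, 1, 0, 0, 0, 0, 0, 0, 1, 0, 0, 0, 0, 0, 0]'

```text
time: 42.18
position: [0.4855, -0.1496, 0.1042]
eef_rot: [[-1.0, 0.002, -0.004], [0.002, 1.0, 0.002], [0.004, 0.002, -1.0]]
ft_force: [0.7, -0.2, 0.8]
opening: 0.0005
grasp_force: 0.0
```

Emit:
arm_command --motion '[1, 0, 0, 10, 0, 0, 0, 1, 0, 0, 10, 0, 0, 0, 1, 0, 0, 10, 0, 0, 0, 1, 0, 0, 10, 0, 0, 0, 1, 0, 0, 10, 0, 0, 0, 1, 0, 0, 10, 0, 0, 0, 1, 0, 0, 10, 0, 0, 0, 1, 0, 0, 10, 0, 0, 0, 1, 0, 0, 0, 0, 0, 0]'

```text
time: 42.93
position: [0.4861, -0.1514, 0.0238]
eef_rot: [[-1.0, 0.004, -0.002], [0.004, 1.0, 0.001], [0.002, 0.001, -1.0]]
ft_force: [-2.6, -0.3, 7.4]
opening: 0.0006
grasp_force: 3.7
```

Emit:
arm_command --motion '[1, 0, 0, 3, 0, 0, 0, 1, 0, 0, 2, 0, 0, 0, 1, 0, 0, 2, 0, 0, 0, 1, 0, 0, 0, 0, 0, 0, 1, 0, 0, 0, 0, 0, 0]'

```text
time: 43.35
position: [0.487, -0.1517, 0.0185]
eef_rot: [[-1.0, 0.004, 0.001], [0.004, 1.0, -0.0], [-0.001, -0.0, -1.0]]
ft_force: [-2.7, 1.5, 6.7]
opening: 0.0007
grasp_force: 3.9
```

Emit:
arm_command --motion '[1, 0, 0, 1.5, 0, 0, 0, 1, 0, 0, 1.5, 0, 0, 0, 1, 0, 0, 0, 0, 0, 0, 1, 0, 0, 0, 0, 0, 0]'

```text
time: 43.68
position: [0.4873, -0.1518, 0.0174]
eef_rot: [[-1.0, 0.004, 0.002], [0.004, 1.0, -0.001], [-0.002, -0.001, -1.0]]
ft_force: [-5.7, 2.1, 20.7]
opening: 0.0004
grasp_force: 10.8
```

Emit:
arm_command --motion '[1, 0, 0, -10, 0, 0, 0, 1, 0, 0, -20, 0, 0, 0, 1, 0, 0, -30, 0, 0, 0, 1, 0, 0, -40, 0, 0, 0, 0.2, 0, 0, -40, 0, 0, 0, 0.2, 0, 0, -40, 0, 0, 0, 0.2, 4.5, -38.4, 0, 0, 0, 0, 0.2, 4.5, -38.4, 0, 0, 0, 0, 0.2, 4.5, -38.4, 0, 0, 0, 0, 0.2, 4.5, -38.4, 0, 0, 0, 0, 0.2, 4.5, -38.4, 0, 0, 0, 0, 0.2, 4.5, -38.4, 0, 0, 0, 0, 0.2, 0, 0, 0, 0, 0, 6, 0.2, 0, 0, 0, 0, 0, 6, 0.2, 0, 0, 0, 0, 0, 6, 0.2, 0, 0, 0, 0, 0, 6, 0.2, 0, 0, 0, 0, 0, 6, 0.2, 0, 0, 0, 0, 0, 6, 0.2, 0, 0, 0, 0, 0, 6, 0.2, 0, 0, 0, 0, 0, 6]'

```text
time: 45.35
position: [0.4594, -0.3822, 0.1943]
eef_rot: [[-0.662, 0.749, 0.001], [0.749, 0.662, 0.0], [-0.0, 0.001, -1.0]]
ft_force: [-0.0, 0.4, 0.5]
opening: 0.0376
grasp_force: 0.0
```

Emit:
arm_command --motion '[0.2, 0, 0, 0, 0, 0, 6, 0.2, 0, 0, 10, 0, 0, 0, 0.2, 0, 0, 0, 0, 0, 0, 0.2, 0, 0, 0, 0, 0, 0]'

```text
time: 45.68
position: [0.4587, -0.3815, 0.1836]
eef_rot: [[-0.587, 0.81, -0.001], [0.81, 0.587, 0.002], [0.002, -0.0, -1.0]]
ft_force: [-0.6, -0.9, -0.7]
opening: 0.0372
grasp_force: 0.0
```

Run:
```python
from h import *
np.set_printoptions(precision=4,suppress=True)
im,d,c=shot("wrist","w12");s=bot.sense();print(s["position"],s["eef_rot"][:2,1]);P=cloud(d,c)
X,Y,Z=P[...,0],P[...,1],P[...,2];m=(Z>.15)&(Z<.163)&(np.hypot(X-.46,Y+.38)<.03);q=P[m];print("knob",len(q),cv2.minEnclosingCircle((q[:,:2]*1000).astype(np.float32)),np.median(q,0))
a,d,c=shot("scene","s12");P=cloud(d,c);m=(np.hypot(P[...,0]-.49,P[...,1]+.151)<.025)&(P[...,2]>.03);print("pad z",np.median(P[m][:,2]),np.max(P[m][:,2]))
```

```text
[ 0.4589 -0.3817  0.1841] [0.8101 0.5863]
knob 461 ((460.19696044921875, -382.0579833984375), 7.087977409362793) [ 0.4595 -0.381   0.1577]
pad z 0.12379970121695183 0.13033017911817546
```

Emit:
arm_command --motion '[0.2, -0.9, 0.7, 20, 0, 0, 0, 0.2, 0, 0, 25, 0, 0, 0, 0.2, 0, 0, 20, 0, 0, 0, 0.2, 0, 0, 20, 0, 0, 0, 0.2, 0, 0, 0, 0, 0, 0, 0.2, 0, 0, 0, 0, 0, 0, 1, 0, 0, 0, 0, 0, 0, 1, 0, 0, 0, 0, 0, 0, 1, 0, 0, 0, 0, 0, 0, 1, 0, 0, 0, 0, 0, 0, 1, 0, 0, 0, 0, 0, 0]'

```text
time: 46.7
position: [0.4611, -0.3825, 0.1012]
eef_rot: [[-0.585, 0.811, 0.002], [0.811, 0.585, -0.001], [-0.002, 0.001, -1.0]]
ft_force: [1.0, -0.0, 3.0]
opening: 0.013
grasp_force: 30.0
```

Emit:
arm_command --motion '[1, 6.14, 0.13, 0, 0, 0, 2.35, 1, 6.14, 0.13, 0, 0, 0, 2.35, 1, 6.14, 0.13, 0, 0, 0, 2.35, 1, 6.14, 0.13, 0, 0, 0, 2.35, 1, 6.14, 0.13, 0, 0, 0, 2.35, 1, 6.14, 0.13, 0, 0, 0, 2.35, 1, 6.14, 0.13, 0, 0, 0, 2.35, 1, 6.14, 0.13, 0, 0, 0, 2.35, 1, 6.14, 0.13, 0, 0, 0, 2.35, 1, 6.14, 0.13, 0, 0, 0, 2.35, 1, 6.14, 0.13, 0, 0, 0, 2.35, 1, 6.14, 0.13, 0, 0, 0, 2.35, 1, 6.14, 0.13, 0, 0, 0, 2.35, 1, 6.14, 0.13, 0, 0, 0, 2.35, 1, 6.14, 0.13, 0, 0, 0, 2.35, 1, 6.14, 0.13, 0, 0, 0, 2.35, 1, 6.14, 0.13, 0, 0, 0, 2.35, 1, 6.14, 0.13, 0, 0, 0, 2.35, 1, 6.14, 0.13, 0, 0, 0, 2.35, 1, 6.14, 0.13, 0, 0, 0, 2.35]'

```text
time: 48.37
position: [0.4349, -0.2661, 0.1012]
eef_rot: [[0.196, 0.981, 0.001], [0.981, -0.196, -0.002], [-0.002, 0.001, -1.0]]
ft_force: [-1.0, -0.5, 3.9]
opening: 0.0134
grasp_force: 30.0
```

Emit:
arm_command --motion '[1, 0, 0, 0, 0, 0, 0, 1, 0, 0, 0, 0, 0, 0]'

```text
time: 48.53
position: [0.435, -0.2656, 0.1011]
eef_rot: [[0.193, 0.981, 0.001], [0.981, -0.193, -0.001], [-0.001, 0.001, -1.0]]
ft_force: [-1.7, 0.7, 5.8]
opening: 0.0133
grasp_force: 30.0
```

Emit:
arm_command --motion '[0.2, 0, 0, 0, 0, 0, 0, 0.2, 0, 0, 0, 0, 0, 0, 0.2, 0, 0, 0, 0, 0, 0, 0.2, 0, 0, -8, 0, 0, 0, 0.2, 0, 0, -15, 0, 0, 0, 0.2, 0, 0, -30, 0, 0, 0, 0.2, 0, 0, -30, 0, 0, 0, 0.2, 0, 0, -30, 0, 0, 0, 0.2, -30, 0, 0, 0, 0, 0, 0.2, -30, 0, 0, 0, 0, 0, 0.2, -30, 0, 0, 0, 0, 0, 0.2, 0, 0, 0, 0, 0, 0, 0.2, 0, 0, 0, 0, 0, 0, 0.2, 0, 0, 0, 0, 0, 0]'

```text
time: 49.7
position: [0.4171, -0.3533, 0.2129]
eef_rot: [[0.195, 0.981, -0.0], [0.981, -0.195, 0.001], [0.001, -0.0, -1.0]]
ft_force: [0.1, 0.1, 0.2]
opening: 0.0382
grasp_force: 0.0
```

Run:
```python
from h import *
np.set_printoptions(precision=4,suppress=True)
im,d,c=shot("wrist","w13");s=bot.sense();print(s["position"],s["eef_rot"][:2,1]);P=cloud(d,c)
X,Y,Z=P[...,0],P[...,1],P[...,2];m=(Z>.15)&(Z<.163)&(np.hypot(X-.435,Y+.265)<.03);q=P[m];print("knob",len(q),cv2.minEnclosingCircle((q[:,:2]*1000).astype(np.float32)) if len(q) else 0)
k=np.array([.435,-.2653])
u=np.array([.980,-.198]);m=(abs(Z-.124)<.006)&(np.hypot(X-.4742,Y+.2733)<.038);q=P[m];print("lens",cv2.minEnclosingCircle((q[:,:2]*1000).astype(np.float32)),len(q))
a,d,c=shot("scene","s13");P=cloud(d,c);m=(np.hypot(P[...,0]-.49,P[...,1]+.151)<.025)&(P[...,2]>.03);print("pad z",np.median(P[m][:,2]))
cv2.imwrite("pics/v13.png",np.hstack([cv2.resize(im,(400,300)),cv2.resize(a[200:380,140:380],(400,300))]))
```

```text
[ 0.4172 -0.3529  0.213 ] [ 0.981 -0.194]
knob 432 ((435.0481262207031, -265.3569641113281), 6.896386623382568)
lens ((474.8992919921875, -274.3249816894531), 37.16057205200195) 8714
pad z 0.12422448716705609
```

View pics/v13.png

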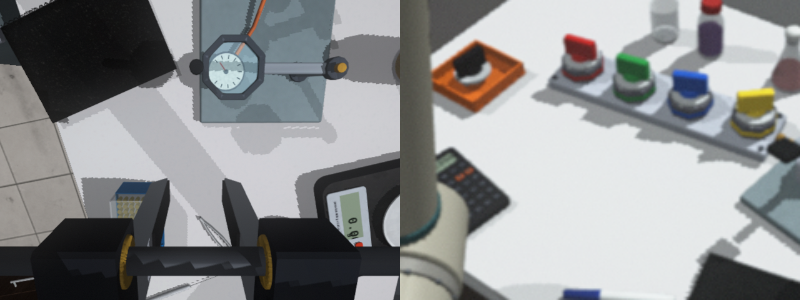

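The lens, at (230,68) in the left half, is centred over the gauge. The right half shows the four heads seated in the ports of their own colours and the used head in the tray. The lever is up.

```bash
python3 -c "
from rig import bot
print(bot.job_done())"
```

```text
the job is handed in; nothing more can be done
None
```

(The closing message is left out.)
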